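Cover the roller bay and hold the key switch on

ROBOT

A 6-joint arm with a two-finger parallel gripper is mounted at the origin on the work surface. World frame = base frame: x ahead of the robot, y to its left, z up, the work surface at z = 0. Lengths are in m, angles in rad, forces in N, time in s.
With the tool pointing down it reaches from about 0.35 to 0.975 m from the base axis. Payload 4.9 kg.
Tool frame: the origin (TCP) lies midway between the tips of the shut fingers; the grasp point (between the pads) lies 19 mm behind it; z points along the fingers, x is the direction in which the jaws open and shut, and the axes are right-handed (so a half turn about z gives the same grasp; the last joint's range is limited). The gripper opens to 85 mm and grips with 20 to 120 N. Pads are 22 mm wide; open, the fingers measure 114 mm over their backs; the gripper's body (76 mm by 85 mm) begins 54 mm behind the grasp point. The pads swing forward as they close: fully open they stand 13 mm farther back than shut.
Start: joints at [1.187, 0.053, 1.613, -0, 1.476, -0.119], TCP at [0.164, 0.603, 0.231] pointing down, gripper open.
Joint ranges: [-3.01, 3.01], [-1.01, 2.22], [0.06, 2.58], [-1.02, 4.17], [0.09, 2.62], [-3.14, 3.14]. Speed limits (rad/s): [2.57, 2.57, 3.14, 3.14, 3.14, 3.14].

INTERFACE

Orientations are given as a rotation vector (axis times angle).
In Python, from station import ctrl gives the robot as it stands.
- The arm moves only by the tool step_arm, never from a script. Its argument "increments" is text: rows parted by semicolons, each of 6 numbers parted by spaces: the shift along the tool's x, y, z as a fraction of full scale, then the turn, a rotation vector about the tool's x, y, z as a fraction of full scale. In form: x y z rx ry rz; .... A call has 1 to 12 rows; each row shifts and turns the commanded pose from where the row before left it, along the tool's axes as they then stand; what a row does not reach is not made up. Full scale, the value 1, is 0.025 m for a shift and 0.1 rad for a turn. A row lasts 1/12 s, in which the tool goes at most 41.7 mm and 7.16 degrees, less where a joint would pass 70% of its speed; a pose out of reach is approached as far as the arm can. A call with a number of a shift or a turn outside -1 to 1 is refused whole. A call with a gripper value outside its range is refused whole. "fingers" is the opening, from -1 (shut) to 1 (fully open), so that 0 is half open, set as the call begins (left out, the last holds). The fingers move at their own pace and stop on an object; "newtons" is the grip in N (left out, the last holds). Time passes only in rows, so rows that do not move let the fingers close. It gives the time, the measured TCP pose, the force and the opening at its end, in the units of the state.
- ctrl.get_obs(): the state, without advancing time (a new reading comes with each control period).
- ctrl.get_image(name): name is "scene" or "top" or "wrist"; returns a dict with "pixels" (400x640x3 uint8, red, green, blue), "intrinsics" (3x3 intrinsics, pixels), "distortion" ([k1, k2, p1, p2, k3] as OpenCV has them; the pictures are not rectified), "eye" and "orientation" of the camera in the world. Camera axes: x right, y down, z forward; pixel columns grow to the right and rows downward; lengths in m; the calibration is good to about 2 mm. A picture is of the moment at which its call begins. There is no depth.
- ctrl.finish_job(): hands the job in, once; it reports no verdict.
The state is a dict: "t": time; "q": joint angles; "dq": joint speeds; "effort": joint torques, N m; "tool_pos": TCP position; "tool_rot": TCP orientation; "contact_force": force on the tool from outside, world axes, zero at the start; "wrist_torque": the same for the moment, N m; "opening": finger opening in m.
Only numpy, scipy, OpenCV 4.12 (cv2) and the standard library are available. Lean on these libraries where they do the work, as an engineer would, in place of code of your own. Each camera call takes 0.05 s, during which the arm holds its last target.

TASK

Get the egg grader ready to jog: take just the top yellow cover panel off the stack and lay it flat in the roller bay, down between its guides, and let go of it. Then take the red key from the rack, push it all the way down into the brass lock of the grey switch box, working it past the sticky pins, and only then turn it a quarter turn clockwise; the switch springs back, so finish while still gripping the key and holding it turned. Leave the other panels, the black key and everything else on the table alone.

Things in the scene. Friction and masses are not known exactly. Their poses are not given: they have to be found in the camera images.
- panel_top: the top one of three equal yellow plastic cover panels in a stack, each 100 x 56 x 12 mm, about 90 g, stacked loosely with edges up to about 4 mm out of line; origin at the centre of its underside, x along its 100 mm length, y along its 56 mm width, z up
- panel_middle: the yellow panel directly under the top one, same size; origin at the centre of its underside; stays where it is (within 20 mm)
- panel_bottom: the lowest yellow panel, same size, lying on a 10 mm thick dark board 130 x 85 mm; stays where it is (within 20 mm)
- bay_seat (a point): centre of the panel seat in the fixed grey roller bay (150 x 100 mm, blue rollers), 50 mm above the table: the panel's underside centre belongs here, length along x. It rests on ledges at both ends (|x| over 30 mm). Steel guides and stops rise 6 mm above the seat round a 106 x 62 mm opening; where |x| is under 30 mm there are none, and beside the panel all is 18 mm or more below the seat
- red_key: red key, about 50 g, standing blade down in the rack. Origin at the middle of the shoulder (underside of the bow), z up. Bow (grip) 34 mm along x, 10 mm along y, z 0 to 40 mm. Steel blade 14 mm along x, 5 mm along y, z 0 to -30 mm, its last 6 mm tapering to 9 x 2 mm. It fits the lock either way round
- black_key: black key of the same shape, left in the rack (within 15 mm), 70 mm from the red one along x; either may be the nearer. The rack is a dark wooden block 130 x 50 x 40 mm, its two 17 x 8 mm slots in line along its length; the keys' shoulders rest on its top
- keyway (a point): centre of the keyway's mouth in the face of the brass lock, 64 mm above the table, on top of a fixed grey box 110 x 100 x 60 mm; turns with the lock. z up, x along the slot: 16 mm (x) by 7 mm (y), 34 mm deep. Sprung sticky pins at 10, 18 and 26 mm depth: pushing straight takes up to about 15 N, less while wiggling the key about 1 mm or 0.05 rad. Home: shoulder on the face, key origin at this point
- cylinder (a joint): angle of the lock cylinder in rad: 0 at rest, growing as it turns clockwise seen from above, with a stop at 1.571 (a quarter turn). A spring turns it back with 0.015 N m at rest rising to 0.055 N m at the quarter turn. The key has about 0.2 rad of play in the slot, so the hand must turn somewhat more than the cylinder
- carton: closed grey-brown egg carton 100 x 150 x 64 mm, bystander, to be left alone (within 30 mm); origin at the centre of its underside
- cleaner: bottle, 60 mm diameter, 160 mm tall, red cap, bystander (within 30 mm); origin at the centre of its underside
- egg_cup: white cup, 60 mm diameter, 50 mm tall, bystander (within 30 mm); origin at the centre of its underside
Mind the look-alikes: they are no part of the job. What is shaped like the panel_top but blue or white is not meant.

How it is judged:
By the outcome, as a careful person would: the job done as asked, in the order asked, and still so for the second after the job is handed in, while the arm keeps its last pose, push and grip.
It also fails if it takes over 66 s, if anything falls off the work surface, if the arm or the gripper's body presses on something with over 40 N, if the wrist force passes 120 N, or if a joint passes its speed limit or range.

## Working session

There is one attempt and no reset: what is moved stays moved. The work goes in short steps, Python scripts to look and compute and a tool call to move; the robot and the scene stay as the last step left them, time stands still between calls to the robot, and variables do not carry over. Pictures are saved under pics/ and viewed, and the job is handed in when it is done.

Besides the shell and the picture viewer there is one more tool, called after ">>>" by a JSON object that holds its "api" and its "payload". step_arm: Moves the arm, as the interface text tells. Shift numbers are shares of 0.025 m and turn numbers shares of 0.1 rad, none past 1 either way. Its arguments: {"type":"object","properties":{"increments":{"type":"string"},"fingers":{"type":"number"},"newtons":{"type":"number"}},"required":["increments"]}

```bash
ls; mkdir -p pics
cat > h.py <<'E'
import numpy as np, cv2, json
from station import ctrl
from scipy.spatial.transform import Rotation as R
def snap(name, fn):
    im=ctrl.get_image(name); np.savez('pics/'+fn+'.npz',**{k:np.array(v) for k,v in im.items()})
    cv2.imwrite('pics/'+fn+'.png',cv2.cvtColor(im['pixels'],cv2.COLOR_RGB2BGR)); return im
def load(fn): return dict(np.load('pics/'+fn+'.npz'))
def rotm(im):
    o=np.array(im['orientation'],float)
    return o if o.shape==(3,3) else R.from_rotvec(o).as_matrix() if o.size==3 else R.from_quat(o).as_matrix()
def ray(im,uv,z):
    K=np.array(im['intrinsics'],float);d=np.array(im['distortion'],float)
    p=cv2.undistortPoints(np.array(uv,float).reshape(-1,1,2),K,d).reshape(-1,2)
    v=np.c_[p,np.ones(len(p))]@rotm(im).T; e=np.array(im['eye'],float)
    return e+v*((z-e[2])/v[:,2])[:,None]
def proj(im,P):
    K=np.array(im['intrinsics'],float);d=np.array(im['distortion'],float)
    Rm=rotm(im);e=np.array(im['eye'],float)
    rv,_=cv2.Rodrigues(Rm.T)
    return cv2.projectPoints(np.array(P,float).reshape(-1,3),rv,-Rm.T@e,K,d)[0].reshape(-1,2)
def crop(fn,u0,v0,u1,v1,s,out):
    im=cv2.imread('pics/'+fn+'.png')[v0:v1,u0:u1]
    cv2.imwrite('pics/'+out+'.png',cv2.resize(im,None,fx=s,fy=s,interpolation=cv2.INTER_CUBIC))
E
python3 - <<'E'
from h import *
for n in ['scene','top','wrist']:
    im=snap(n,n+'0'); print(n,im['eye'],im['orientation'],im['intrinsics'],im['distortion'])
o=ctrl.get_obs(); print(o)
E
```

```text
pics
scene [ 1.13826647 -0.32566947  0.77948334] [-2.05185327 -1.26934593  0.51641163] [[425.13918174   0.         318.50547517]
 [  0.         425.13918174 197.16648801]
 [  0.           0.           1.        ]] [-0.0964432  0.         0.         0.         0.       ]
top [0.34655532 0.02821115 1.16230735] [-2.12680895  2.16631218 -0.22079156] [[444.81666791   0.         320.61604509]
 [  0.         444.81666791 197.07554843]
 [  0.           0.           1.        ]] [0.02096704 0.         0.         0.         0.        ]
wrist [0.09582221 0.62076231 0.37322919] [2.30731593 1.76657798 0.24724848] [[349.78602947   0.         324.45997497]
 [  0.         349.78602947 195.0383781 ]
 [  0.           0.           1.        ]] [-0.04505499  0.          0.          0.          0.        ]
{'t': 0.15, 'q': array([ 1.18701656e+00,  5.32040725e-02,  1.61397102e+00,  9.52042527e-07,
        1.47598614e+00, -1.19019678e-01]), 'dq': array([-3.27161023e-04, -3.72284513e-03, -5.39476706e-03,  1.52429780e-03,
       -6.26173884e-05, -1.72400164e-03]), 'effort': array([ 2.21386376e-04, -3.94241738e+01, -3.70721912e+01, -9.69993698e-05,
        4.66639976e-03,  3.23734938e-06]), 'tool_pos': array([0.16337918, 0.60277176, 0.23035066]), 'tool_rot': array([ 2.49458749e+00,  1.90830358e+00, -2.12111826e-03]), 'contact_force': array([-0.04656663,  0.21836581,  0.04364768]), 'wrist_torque': array([-0.07388003,  0.02613529, -0.00641487]), 'opening': 0.08539915586397356}
```

View pics/scene0.png

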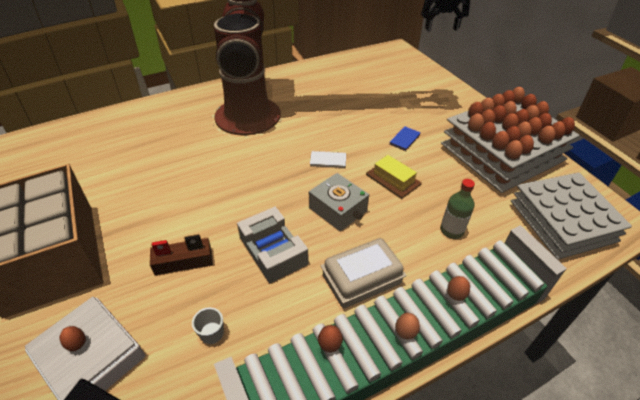

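View pics/top0.png

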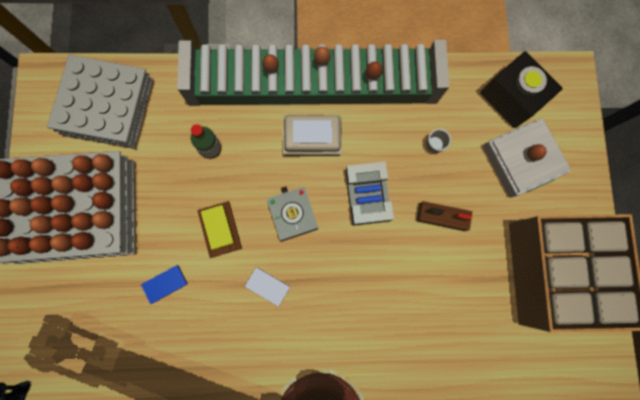

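View pics/wrist0.png

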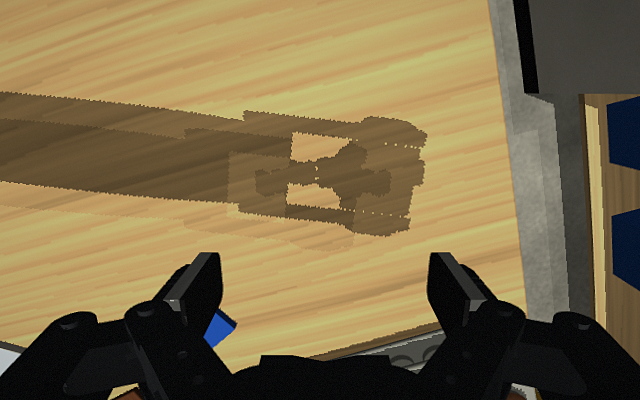

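Run:
```python
from h import *
crop('top0',180,150,340,270,5,'c1')
crop('top0',330,150,490,250,5,'c2')
crop('scene0',300,140,460,250,5,'c3')
crop('scene0',130,200,310,290,4.4,'c4')
```

```text
(no output)
```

View pics/c1.png

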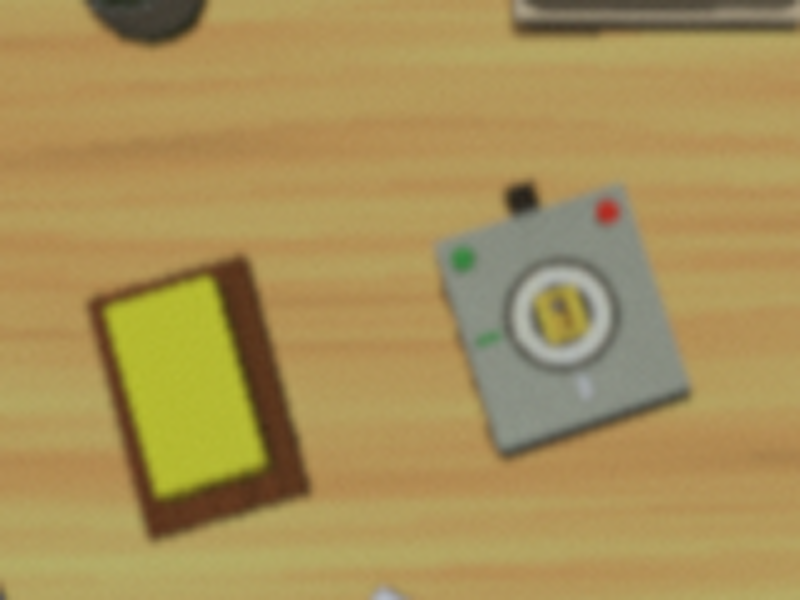

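View pics/c2.png

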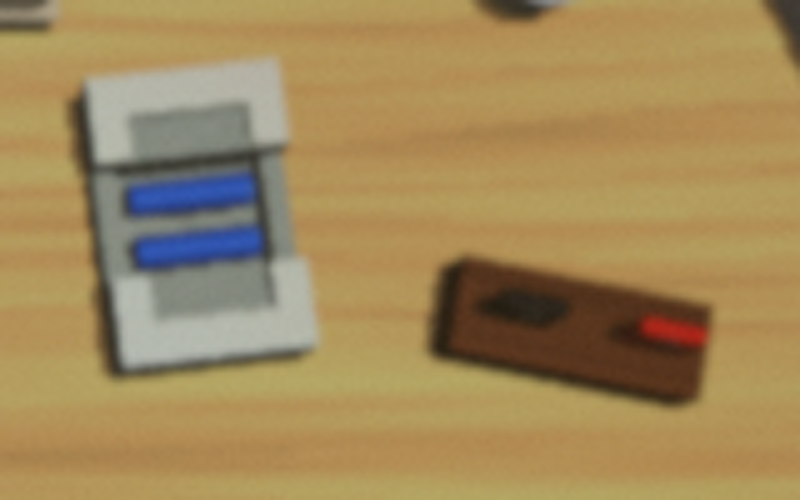

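View pics/c3.png

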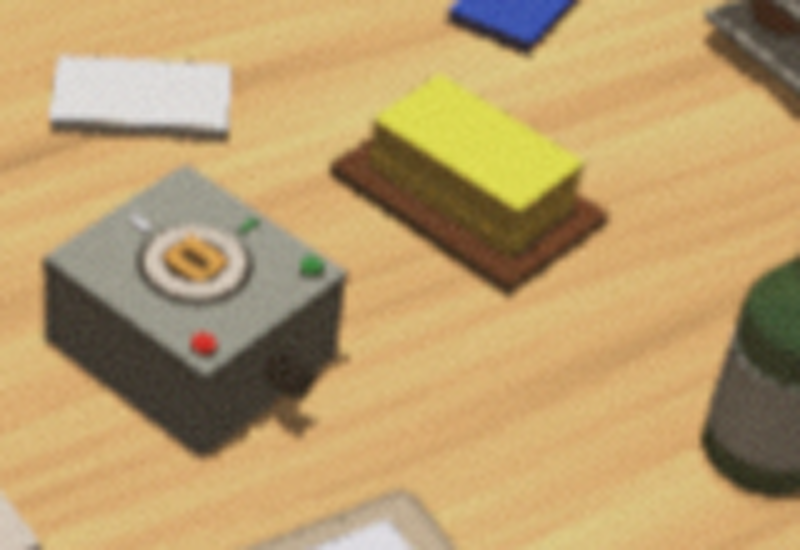

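View pics/c4.png

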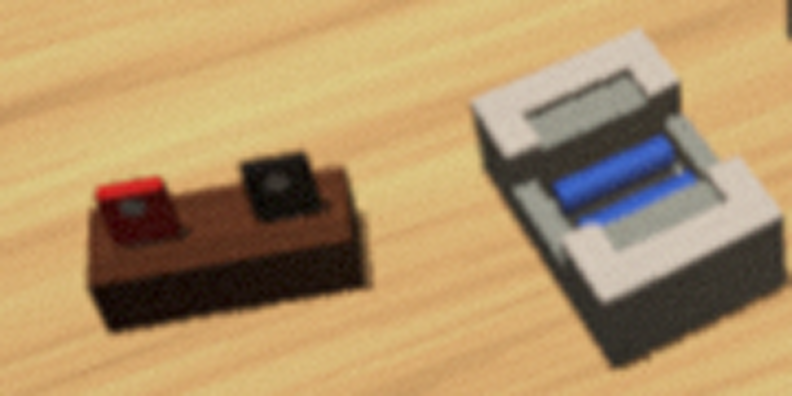

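Run:
```python
from h import *
t=load('top0');s=load('scene0')
def f(im,off,sc,pts,z,name):
    uv=(np.array(pts,float)+.5)/sc-.5+np.array(off)
    P=ray(im,uv,z); c=P.mean(0); print(name,np.round(P[:,:2]*1000).tolist(),'c',np.round(c*1000,1))
    for i in range(len(P)):
        d=P[(i+1)%len(P)]-P[i]; print('   L %.1f ang %.1f'%(np.hypot(*d[:2])*1000,np.degrees(np.arctan2(d[1],d[0]))),end='')
    print()
f(t,(180,150),5,[(103,308),(213,275),(268,465),(157,500)],.046,'panel')
f(s,(300,140),5,[(376,122),(438,76),(582,163),(520,210)],.046,'panelS')
f(t,(180,150),5,[(438,243),(625,187),(690,393),(503,455)],.06,'box')
f(s,(300,140),5,[(45,262),(187,167),(345,275),(205,375)],.06,'boxS')
f(t,(180,150),5,[(561,313)],.064,'lock')
f(s,(300,140),5,[(194,258)],.064,'lockS')
f(t,(330,150),5,[(85,78),(280,60),(317,345),(120,370)],.056,'bay')
f(s,(130,200),4.4,[(473,103),(640,30),(783,212),(605,302)],.056,'bayS')
f(t,(330,150),5,[(462,258),(712,305),(695,403),(440,352)],.04,'rack')
f(s,(130,200),4.4,[(92,282),(100,205),(343,168),(362,245)],.04,'rackS')
f(t,(330,150),5,[(642,315),(708,325),(704,345),(640,338)],.08,'redtop')
f(s,(130,200),4.4,[(98,193),(162,182)],.08,'redtopS')
```

```text
panel [[509.0, 292.0], [525.0, 237.0], [428.0, 209.0], [412.0, 263.0]] c [468.5 250.1  46. ]
   L 56.7 ang -73.7   L 100.3 ang -163.3   L 56.6 ang 106.6   L 100.6 ang 16.7
panelS [[434.0, 208.0], [415.0, 260.0], [510.0, 288.0], [525.0, 238.0]] c [471.  248.4  46. ]
   L 55.0 ang 109.4   L 98.5 ang 16.9   L 53.4 ang -72.7   L 96.5 ang -162.1
box [[537.0, 123.0], [564.0, 29.0], [459.0, -2.0], [430.0, 91.0]] c [497.5  60.5  60. ]
   L 97.9 ang -73.9   L 109.2 ang -163.7   L 97.3 ang 107.3   L 111.3 ang 16.7
boxS [[466.0, -4.0], [435.0, 91.0], [538.0, 123.0], [566.0, 29.0]] c [501.3  59.7  60. ]
   L 100.5 ang 108.0   L 107.9 ang 16.8   L 97.3 ang -73.3   L 105.8 ang -161.5
lock [[500.0, 62.0]] c [499.8  61.9  64. ]
   L 0.0 ang 0.0
lockS [[499.0, 60.0]] c [498.9  60.1  64. ]
   L 0.0 ang 0.0
bay [[620.0, -79.0], [628.0, -180.0], [480.0, -192.0], [469.0, -92.0]] c [ 549.5 -135.8   56. ]
   L 101.1 ang -85.4   L 148.3 ang -175.4   L 100.4 ang 96.2   L 151.1 ang 4.9
bayS [[482.0, -193.0], [471.0, -95.0], [617.0, -80.0], [629.0, -179.0]] c [ 550. -137.   56.]
   L 98.8 ang 96.1   L 146.8 ang 5.9   L 99.5 ang -83.3   L 147.8 ang -174.4
rack [[526.0, -272.0], [500.0, -400.0], [449.0, -387.0], [478.0, -258.0]] c [ 488.2 -329.4   40. ]
   L 130.4 ang -101.7   L 51.9 ang 165.7   L 132.2 ang 77.6   L 50.5 ang -16.4
rackS [[497.0, -399.0], [450.0, -385.0], [481.0, -266.0], [533.0, -271.0]] c [ 490.2 -330.3   40. ]
   L 49.0 ang 163.9   L 123.4 ang 75.6   L 52.7 ang -6.2   L 132.4 ang -105.7
redtop [[490.0, -349.0], [484.0, -382.0], [474.0, -379.0], [478.0, -348.0]] c [ 481.6 -364.5   80. ]
   L 33.0 ang -99.6   L 10.3 ang 164.3   L 31.8 ang 82.8   L 11.6 ang -9.2
redtopS [[479.0, -381.0], [486.0, -351.0]] c [ 482.7 -366.4   80. ]
   L 30.8 ang 77.2   L 30.8 ang -102.8
```

```bash
cat >> h.py <<'E'
def plan(x,y,z,yawdeg):
    "target TCP pos (m), tool pointing down with tool-x at yaw: prints rotation first then shift in the turned frame, in units of full scale"
    o=ctrl.get_obs(); p=np.array(o['tool_pos']); R0=R.from_rotvec(o['tool_rot']).as_matrix()
    f=np.radians(yawdeg); Rt=np.array([[np.cos(f),np.sin(f),0],[np.sin(f),-np.cos(f),0],[0,0,-1]])
    r=R.from_matrix(R0.T@Rt).as_rotvec()/0.1
    d=np.array([x,y,z])-p
    print('t %.2f pos'%o['t'],np.round(p*1000,1),'yaw %.2f'%np.degrees(np.arctan2(R0[1,0],R0[0,0])),'q',np.round(o['q'],2),'op %.1f'%(o['opening']*1000))
    print('turn units',np.round(r,2),'| shift before turn',np.round(R0.T@d/0.025,2),'| after turn',np.round(Rt.T@d/0.025,2))
E
python3 - <<'E'
from h import *
im=load('wrist0'); o=ctrl.get_obs()
R0=R.from_rotvec(o['tool_rot']).as_matrix(); 
print('cam in tool',R0.T@(im['eye']-o['tool_pos']), 'axes\n',np.round(R0.T@rotm(im),3))
# finger tip pixels vs predicted
for z in (-.02,-.013,-.006,0):
    P=[o['tool_pos']+R0@np.array([sx*.0425,sy*.011,z]) for sx in(-1,1) for sy in (-1,1)]
    print(z,np.round(proj(im,P)).tolist())
plan(.460,.250,.14,106.7)
crop('wrist0',120,230,280,390,4,'cw')
E
```

```text
cam in tool [-0.00053699 -0.06993744 -0.14286478] axes
 [[ 1.     0.001 -0.001]
 [-0.     0.961  0.278]
 [ 0.001 -0.278  0.961]]
-0.02 [[216.0, 253.0], [221.0, 302.0], [436.0, 253.0], [431.0, 303.0]]
-0.013 [[221.0, 245.0], [226.0, 293.0], [431.0, 246.0], [426.0, 293.0]]
-0.006 [[226.0, 239.0], [230.0, 284.0], [426.0, 239.0], [422.0, 285.0]]
0 [[230.0, 233.0], [233.0, 278.0], [422.0, 233.0], [418.0, 278.0]]
t 0.15 pos [163.4 602.8 230.4] yaw 74.83 q [ 1.19  0.05  1.61  0.    1.48 -0.12] op 85.4
turn units [-0.01  0.01 -5.56] | shift before turn [-10.51  15.14   3.63] | after turn [-16.93   7.31   3.61]
```

View pics/cw.png

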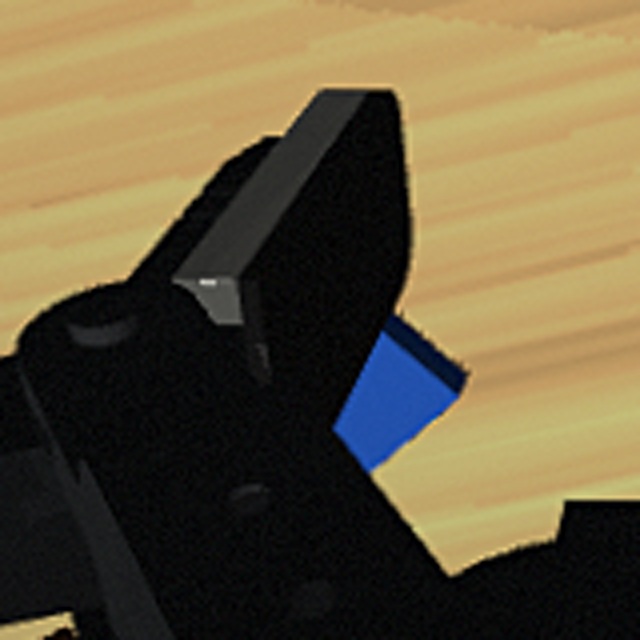

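>>> {"api": "step_arm", "payload": {"increments": "0 0 0 0 0 -0.93; 0 0 0 0 0 -0.93; 0 0 0 0 0 -0.93; 0 0 0 0 0 -0.93; 0 0 0 0 0 -0.93; 0 0 0 0 0 -0.91; -0.94 0.41 0 0 0 0; -0.94 0.41 0 0 0 0; -0.94 0.41 0 0 0 0; -0.94 0.41 0 0 0 0; -0.94 0.41 0 0 0 0; -0.94 0.41 0 0 0 0", "fingers": 0.18, "newtons": 30}}

```text
t: 1.15
tool_pos: [0.2634, 0.4846, 0.2309]
tool_rot: [1.875, 2.52, -0.001]
contact_force: [0.0, 1.1, -0.2]
opening: 0.0499
```

>>> {"api": "step_arm", "payload": {"increments": "-0.94 0.41 0.2 0 0 0; -0.94 0.41 0.2 0 0 0; -0.94 0.41 0.2 0 0 0; -0.94 0.41 0.2 0 0 0; -0.94 0.41 0.2 0 0 0; -0.94 0.41 0.2 0 0 0; -0.94 0.41 0.2 0 0 0; -0.94 0.41 0.2 0 0 0; -0.94 0.41 0.2 0 0 0; -0.94 0.41 0.2 0 0 0; -0.94 0.41 0.2 0 0 0; -0.94 0.41 0.2 0 0 0"}}

```text
t: 2.15
tool_pos: [0.4622, 0.2498, 0.1707]
tool_rot: [-1.876, -2.52, 0.001]
contact_force: [0.1, 0.5, -0.1]
opening: 0.0501
```

Run:
```python
from h import *
im=snap('wrist','w1')
plan(.4695,.2495,.10,106.7)
P=[[.4695,.2495,.046]]
print(proj(im,P))
```

```text
t 2.20 pos [464.1 246.7 169.7] yaw 106.51 q [ 0.35 -0.14  1.9  -0.    1.38 -1.51] op 50.2
turn units [-0.01  0.03 -0.03] | shift before turn [0.06 0.24 2.79] | after turn [0.05 0.24 2.79]
[[322.66325363 194.83801978]]
```

View pics/w1.png

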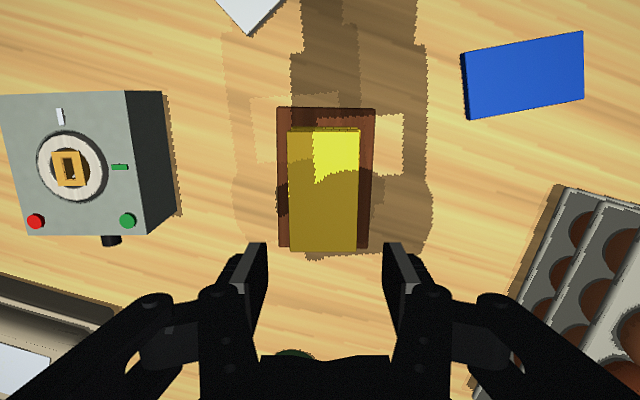

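Run:
```python
from h import *
crop('w1',260,90,400,270,3.3,'c5')
crop('w1',20,110,130,220,5,'c6')
```

```text
(no output)
```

View pics/c5.png

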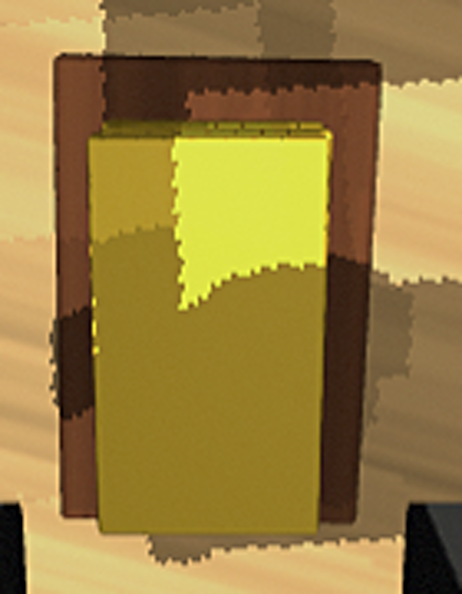

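View pics/c6.png

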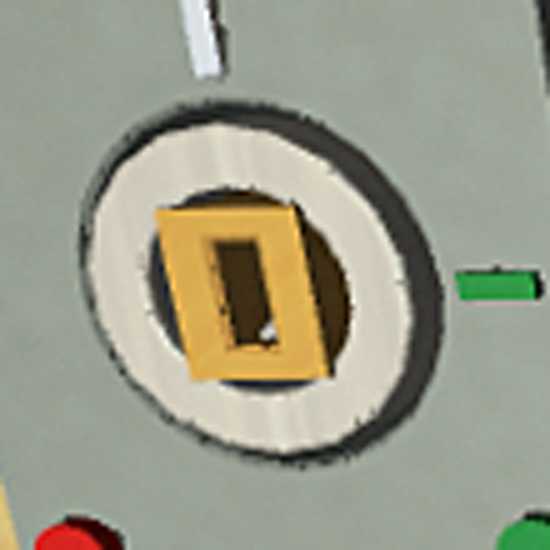

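```bash
cat >> h.py <<'E'
def quad(im,off,sc,pts,z,name):
    uv=(np.array(pts,float)+.5)/sc-.5+np.array(off)
    P=ray(im,uv,z); c=P.mean(0); print(name,'c',np.round(c*1000,1))
    for i in range(len(P)):
        d=P[(i+1)%len(P)]-P[i]; print('   L %.1f ang %.1f'%(np.hypot(*d[:2])*1000,np.degrees(np.arctan2(d[1],d[0]))),end='')
    print()
E
python3 - <<'E'
from h import *
im=load('w1')
quad(im,(260,90),3.3,[(90,137),(329,135),(317,533),(98,533)],.046,'panel')
quad(im,(20,110),5,[(157,210),(293,207),(330,377),(193,380)],.064,'brass')
quad(im,(20,110),5,[(212,242),(255,240),(273,345),(232,347)],.064,'slot')
plan(.4695,.2495,.075,106.7)
E
```

```text
panel c [468.8 249.4  46. ]
   L 54.9 ang 107.2   L 99.8 ang 16.5   L 55.6 ang -73.3   L 99.3 ang -163.8
brass c [499.6  60.2  64. ]
   L 21.3 ang 107.4   L 25.8 ang 18.6   L 21.9 ang -72.2   L 26.0 ang -162.9
slot c [499.5  60.2  64. ]
   L 6.8 ang 108.8   L 16.0 ang 15.4   L 6.6 ang -70.8   L 16.0 ang -163.8
t 2.20 pos [464.1 246.7 169.7] yaw 106.51 q [ 0.35 -0.14  1.9  -0.    1.38 -1.51] op 50.2
turn units [-0.01  0.03 -0.03] | shift before turn [0.06 0.24 3.79] | after turn [0.05 0.24 3.79]
```

>>> {"api": "step_arm", "payload": {"increments": "0.02 0.1 0.88 0 0 -0.03; 0.02 0.1 0.88 0 0 0; 0 0 0.88 0 0 0; 0 0 0.88 0 0 0; 0 0 0.88 0 0 0; 0 0 0 0 0 0; 0 0 0.08 0 0 0; 0 0 0.08 0 0 0; 0 0 0.08 0 0 0; 0 0 0.08 0 0 0; 0 0 0 0 0 0"}}

```text
t: 3.12
tool_pos: [0.4667, 0.2536, 0.0541]
tool_rot: [1.871, 2.522, 0.002]
contact_force: [-0.3, -0.2, -0.0]
opening: 0.0503
```

Run:
```python
from h import *
im=snap('wrist','w2'); o=ctrl.get_obs(); print(o['contact_force'],o['wrist_torque'])
plan(.4689,.2494,.045,106.7)
```

```text
[-0.5384831   0.19846301 -0.93042298] [0.01585456 0.01824516 0.07406872]
t 3.17 pos [466.7 253.6  54. ] yaw 106.86 q [ 0.36  0.01  1.97 -0.    1.16 -1.51] op 50.3
turn units [ 0.01 -0.    0.03] | shift before turn [-0.19  0.04  0.36] | after turn [-0.19  0.04  0.36]
```

View pics/w2.png

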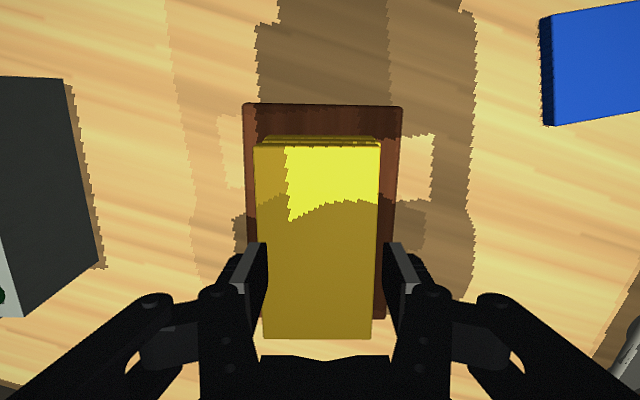

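>>> {"api": "step_arm", "payload": {"increments": "-0.1 0.02 0.08 0 0 0; -0.09 0.02 0.08 0 0 0; 0 0 0.08 0 0 0; 0 0 0.04 0 0 0; 0 0 0 0 0 0"}}

```text
t: 3.58
tool_pos: [0.4683, 0.2489, 0.0458]
tool_rot: [-1.872, -2.522, 0.001]
contact_force: [-0.1, -0.2, 0.1]
opening: 0.0503
```

>>> {"api": "step_arm", "payload": {"increments": "0 0 0.04 0 0 0; 0 0 0.04 0 0 0; 0 0 0 0 0 0"}}

```text
t: 3.83
tool_pos: [0.4684, 0.2491, 0.0441]
tool_rot: [-1.872, -2.523, 0.0]
contact_force: [-0.2, -0.0, -0.3]
opening: 0.0501
```

>>> {"api": "step_arm", "payload": {"increments": "0 0 0.04 0 0 0; 0 0 0.04 0 0 0; 0 0 0 0 0 0"}}

```text
t: 4.08
tool_pos: [0.4687, 0.2492, 0.0429]
tool_rot: [-1.872, -2.523, 0.0]
contact_force: [-2.3, -0.5, 3.9]
opening: 0.0505
```

>>> {"api": "step_arm", "payload": {"increments": "0 0 -0.3 0 0 0; 0 0 0 0 0 0; 0 0 0 0 0 0; 0 0 0 0 0 0; 0 0 0.3 0 0 0; 0 0 0.3 0 0 0; 0 0 0 0 0 0; 0 0 0 0 0 0", "fingers": 0.6}}

```text
t: 4.75
tool_pos: [0.4675, 0.2487, 0.0333]
tool_rot: [-1.871, -2.522, 0.004]
contact_force: [-0.0, -0.2, -0.2]
opening: 0.0683
```

Run:
```python
from h import *
im=snap('wrist','w3'); snap('scene','s3'); o=ctrl.get_obs(); print(o['contact_force'])
plan(.4689,.2494,.0335,106.7)
crop('s3',340,110,460,220,6,'s3c')
```

```text
[ 1.50446771  0.47019512 -0.6578712 ]
t 4.85 pos [468.4 249.1  34.5] yaw 106.86 q [ 0.35  0.04  1.98  0.    1.12 -1.52] op 68.6
turn units [-0.01  0.    0.03] | shift before turn [0.01 0.02 0.04] | after turn [0.01 0.02 0.04]
```

View pics/w3.png

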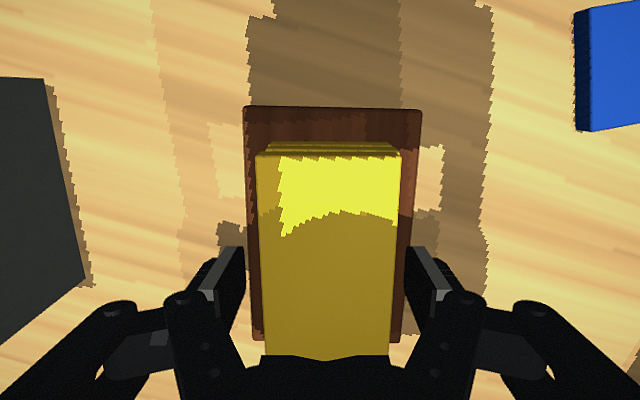

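View pics/s3c.png

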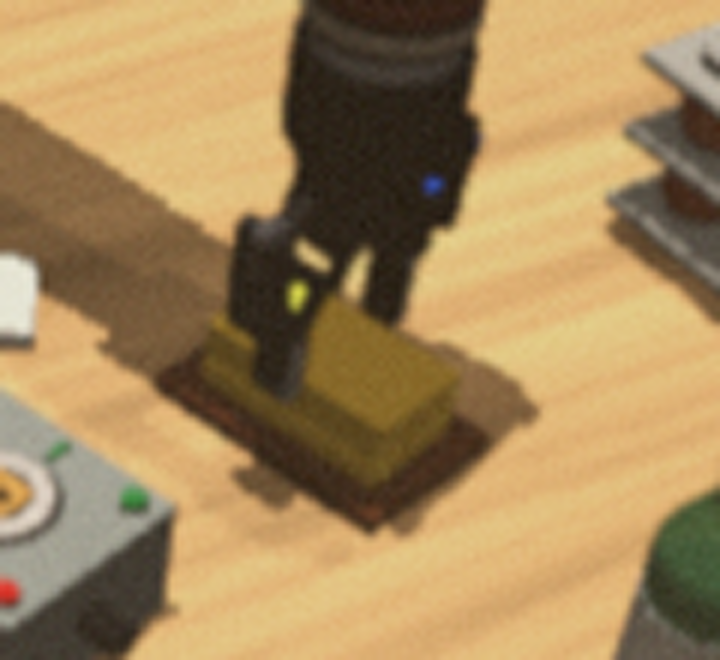

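>>> {"api": "step_arm", "payload": {"increments": "0 0 0 0 0 0; 0 0 0 0 0 0; 0 0 0 0 0 0; 0 0 0 0 0 0; 0 0 -0.1 0 0 0; 0 0 -0.3 0 0 0; 0 0 -0.6 0 0 0; 0 0 -0.8 0 0 0; 0 0 0 0 0 0", "fingers": -0.4, "newtons": 35}}

```text
t: 5.6
tool_pos: [0.4712, 0.2501, 0.0841]
tool_rot: [1.869, 2.52, 0.009]
contact_force: [0.8, -0.3, 0.4]
opening: 0.0548
```

Run:
```python
from h import *
im=snap('wrist','w4'); snap('scene','s4'); o=ctrl.get_obs(); print(o['contact_force'])
plan(.550,-.1364,.14,95.4)
crop('s4',340,90,460,220,5,'s4c')
```

```text
[ 0.41735928 -0.09567618 -0.4494641 ]
t 5.70 pos [469.2 249.4  80.7] yaw 106.86 q [ 0.35 -0.03  1.96  0.    1.21 -1.52] op 54.9
turn units [ 0.02 -0.    2.  ] | shift before turn [-15.7   -1.38  -2.38] | after turn [-15.67   1.76  -2.37]
```

View pics/w4.png

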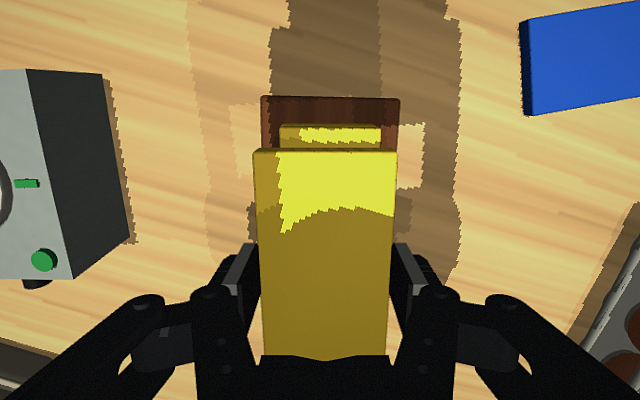

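View pics/s4c.png

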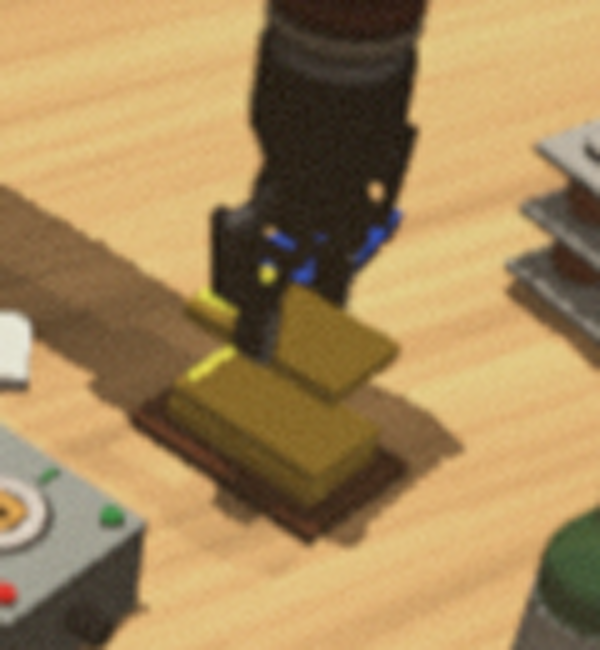

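>>> {"api": "step_arm", "payload": {"increments": "0 0 -0.5 0 0 0.5; 0 0 -0.6 0 0 0.5; 0 0 -0.6 0 0 0.5; 0 0 -0.6 0 0 0.5; -0.8 0.1 0 0 0 0; -0.95 0.1 0 0 0 0; -0.95 0.1 0 0 0 0; -0.95 0.1 0 0 0 0; -0.95 0.1 0 0 0 0; -0.95 0.1 0 0 0 0; -0.95 0.1 0 0 0 0; -0.95 0.1 0 0 0 0"}}

```text
t: 6.7
tool_pos: [0.5051, 0.0644, 0.1355]
tool_rot: [-2.113, -2.322, 0.003]
contact_force: [0.0, -0.5, -1.2]
opening: 0.0548
```

>>> {"api": "step_arm", "payload": {"increments": "-0.95 0.1 0 0 0 0; -0.95 0.1 0 0 0 0; -0.95 0.1 0 0 0 0; -0.6 0.1 0 0 0 0; -0.3 0 0 0 0 0; 0 0 0 0 0 0; 0 0 0 0 0 0"}}

```text
t: 7.28
tool_pos: [0.5241, -0.0265, 0.1362]
tool_rot: [-2.114, -2.321, 0.001]
contact_force: [0.6, 0.4, -0.8]
opening: 0.0545
```

Run:
```python
from h import *
im=snap('wrist','w5'); snap('top','t5'); o=ctrl.get_obs(); print(o['contact_force'])
plan(.550,-.1364,.09,95.4)
```

```text
[-0.79822834  0.16091513 -0.87907597]
t 7.38 pos [524.3 -25.9 136.7] yaw 95.45 q [-0.19 -0.11  1.93  0.    1.32 -1.86] op 55.0
turn units [-0.01 -0.01  0.01] | shift before turn [-4.5   0.61  1.87] | after turn [-4.5   0.61  1.87]
```

View pics/w5.png

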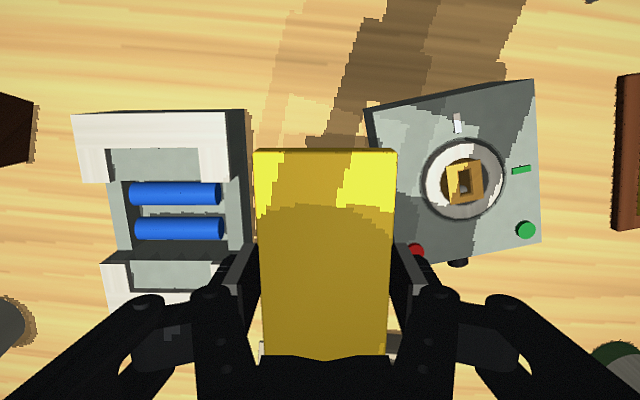

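Run:
```python
from h import *
crop('w5',60,95,260,305,3.5,'c7')
crop('w5',240,130,410,370,2.5,'c8')
```

```text
(no output)
```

View pics/c7.png

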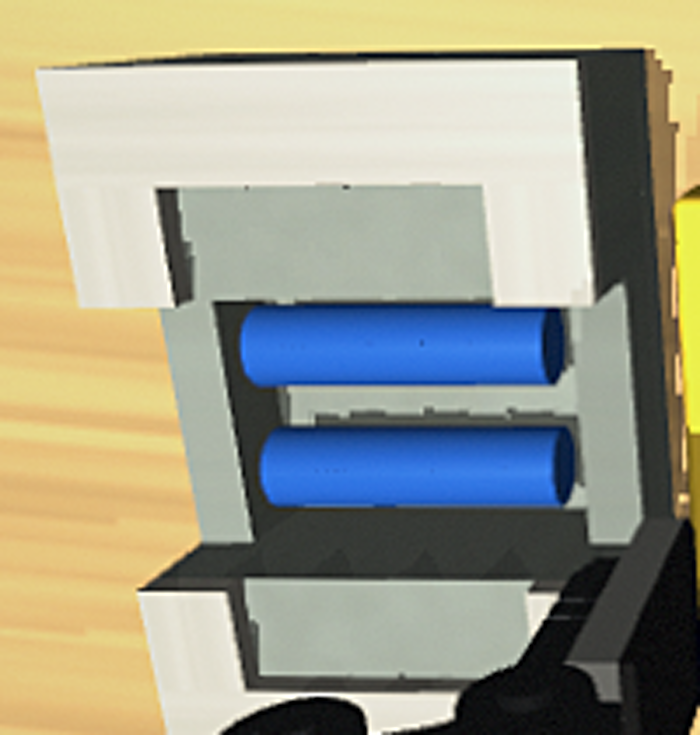

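View pics/c8.png

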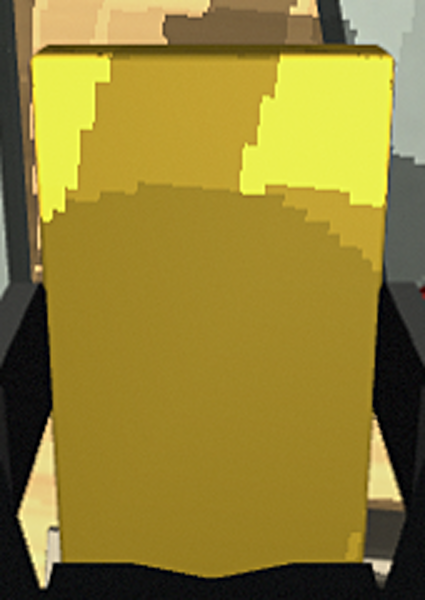

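```bash
cat > fit.py <<'E'
from h import *
im=load('w5')
pts=[(37,69),(578,60),(156,188),(483,186),(80,306),(497,305),(592,303),(140,592),(228,590),(245,690)]
B=np.array([(-75,-50),(-75,50),(-53,-31),(-53,31),(-30,-50),(-30,31),(-30,50),(30,-50),(30,-31),(53,-31)],float)
W=ray(im,(np.array(pts)+.5)/3.5-.5+np.array([60,95]),.056)[:,:2]*1000
bm,wm=B.mean(0),W.mean(0); H=(B-bm).T@(W-wm); U,S,V=np.linalg.svd(H); Rr=V.T@U.T
a=np.degrees(np.arctan2(Rr[1,0],Rr[0,0])); c=wm-Rr@bm
print('bay c',c,'yaw',a); print(np.round(W-(B@Rr.T+c),1).tolist())
o=ctrl.get_obs(); p=o['tool_pos']; R0=R.from_rotvec(o['tool_rot']).as_matrix()
uv=(np.array([(33,54),(392,52),(378,450),(55,450)])+.5)/2.5-.5+np.array([240,130])
for z in (.1455,.1485,):
    Q=(ray(im,uv,z)-p)@R0; print(z,np.round(Q*1000,1).tolist())
E
python3 fit.py
```

```text
bay c [ 549.99021232 -137.70682654] yaw 5.611526646289977
[[0.1, 0.0], [-0.1, 0.3], [0.2, -0.0], [0.4, -0.0], [-0.3, -0.2], [-0.1, 0.3], [-0.3, -0.6], [0.3, 0.3], [-0.3, 0.1], [0.0, -0.3]]
0.1455 [[-28.9, -49.2, -8.7], [26.5, -49.5, -8.7], [28.1, 21.2, -8.8], [-29.2, 21.1, -8.8]]
0.1485 [[-28.3, -49.7, -11.7], [25.8, -50.0, -11.7], [27.4, 19.2, -11.8], [-28.5, 19.1, -11.8]]
```

>>> {"api": "step_arm", "payload": {"increments": "-0.9 0.12 0 0 0 0; -0.9 0.12 0 0 0 0; -0.9 0.12 0 0 0 0; -0.9 0.12 0 0 0 0; -0.6 0.12 0 0 0 0; -0.3 0 0.5 0 0 0; 0 0 0.8 0 0 0; 0 0 0.8 0 0 0; 0 0 0.3 0 0 0; 0 0 0 0 0 0; 0 0 0 0 0 0"}}

```text
t: 8.3
tool_pos: [0.5499, -0.1366, 0.0767]
tool_rot: [-2.112, -2.323, 0.001]
contact_force: [0.4, -0.0, 0.4]
opening: 0.0549
```

Run:
```python
from h import *
im=snap('wrist','w6'); snap('scene','s6'); o=ctrl.get_obs(); print(o['contact_force'])
plan(.5497,-.1369,.0505,95.5)
crop('s6',210,160,330,290,5,'s6c')
```

```text
[ 0.83348489  0.49715747 -1.40123565]
t 8.40 pos [ 551.2 -137.3   78.5] yaw 95.43 q [-0.38  0.06  1.87  0.    1.21 -2.04] op 54.8
turn units [ 0.02  0.01 -0.01] | shift before turn [ 0.02 -0.06  1.12] | after turn [ 0.02 -0.06  1.12]
```

View pics/w6.png

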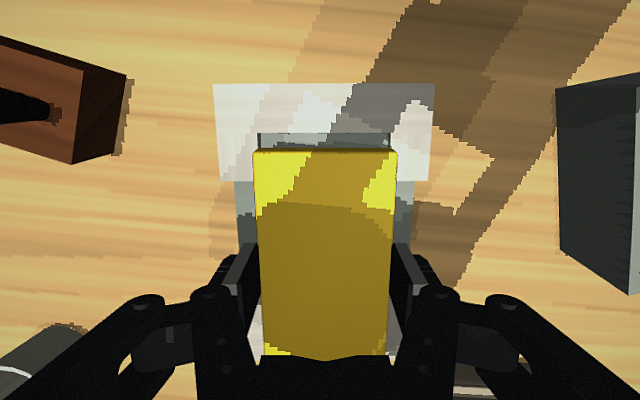

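View pics/s6c.png

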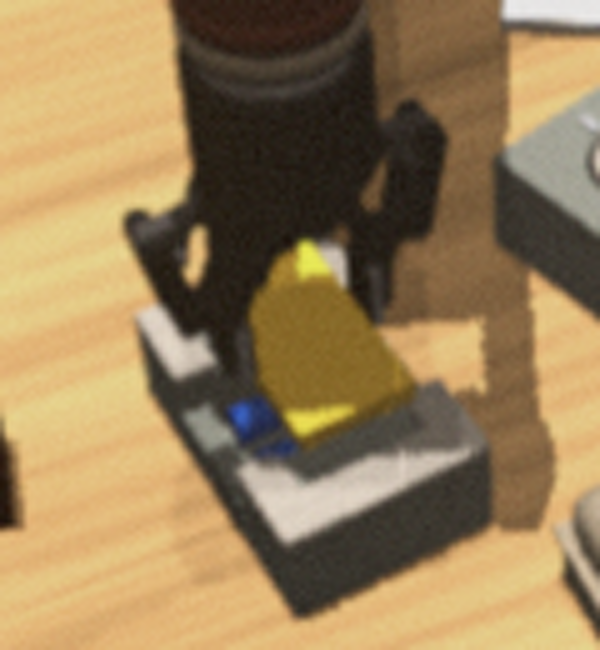

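>>> {"api": "step_arm", "payload": {"increments": "0 -0.02 0.3 0 0 0; 0 0 0.3 0 0 0; 0 0 0.2 0 0 0; 0 0 0.1 0 0 0; 0 0 0 0 0 0; 0 0 0 0 0 0"}}

```text
t: 8.9
tool_pos: [0.5496, -0.1374, 0.0545]
tool_rot: [-2.114, -2.323, 0.0]
contact_force: [0.7, -0.0, -1.4]
opening: 0.0544
```

>>> {"api": "step_arm", "payload": {"increments": "0 0 0.06 0 0 0; 0 0 0.04 0 0 0; 0 0 0 0 0 0; 0 0 0 0 0 0"}}

```text
t: 9.23
tool_pos: [0.5498, -0.1375, 0.0524]
tool_rot: [2.114, 2.323, 0.0]
contact_force: [1.2, -0.4, -0.7]
opening: 0.0548
```

Run:
```python
from h import *
im=snap('wrist','w7'); o=ctrl.get_obs(); print(o['contact_force'])
plan(.5497,-.1369,.0505,95.5)
crop('w7',200,60,460,380,1.8,'c9')
```

```text
[-0.25159813 -0.8863858  -1.29394343]
t 9.28 pos [ 549.9 -137.5   52.4] yaw 95.40 q [-0.38  0.1   1.89  0.    1.16 -2.04] op 54.7
turn units [ 0.    0.   -0.02] | shift before turn [ 0.02 -0.    0.08] | after turn [ 0.02 -0.    0.08]
```

View pics/c9.png

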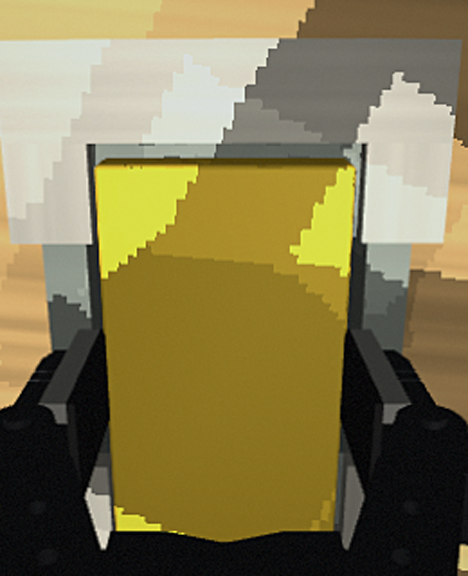

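>>> {"api": "step_arm", "payload": {"increments": "0 0 0.04 0 0 0; 0 0 0.04 0 0 0; 0 0 0 0 0 0"}}

```text
t: 9.53
tool_pos: [0.55, -0.1375, 0.0513]
tool_rot: [2.114, 2.324, -0.0]
contact_force: [-2.3, 0.9, 5.2]
opening: 0.0549
```

>>> {"api": "step_arm", "payload": {"increments": "0 0 0.04 0 0 0; 0 0 0.02 0 0 0; 0 0 0 0 0 0"}}

```text
t: 9.78
tool_pos: [0.5501, -0.1376, 0.0513]
tool_rot: [-2.114, -2.323, 0.001]
contact_force: [-7.5, 2.3, 12.8]
opening: 0.0548
```

>>> {"api": "step_arm", "payload": {"increments": "0 0 -0.06 0 0 0; 0 0 0 0 0 0; 0 0 0 0 0 0; 0 0 0 0 0 0; 0 0 -0.4 0 0 0; 0 0 -0.8 0 0 0; 0 0 -0.9 0 0 0; 0 0 -0.9 0 0 0; 0 0 0 0 0 0", "fingers": 0.75}}

```text
t: 10.53
tool_pos: [0.5531, -0.1387, 0.1316]
tool_rot: [2.108, 2.317, 0.005]
contact_force: [0.3, -0.4, 1.6]
opening: 0.0748
```

Run:
```python
from h import *
im=snap('wrist','w8'); snap('scene','s8'); o=ctrl.get_obs(); print(o['contact_force'])
plan(.49,-.30,.17,-12.2)
crop('s8',210,160,330,290,4,'s8c')
```

```text
[-0.19769708  0.49037702 -0.19601084]
t 10.63 pos [ 550.7 -137.8  127. ] yaw 95.40 q [-0.38  0.    1.84 -0.    1.29 -2.04] op 74.6
turn units [ 0.03 -0.02 18.78] | shift before turn [-6.23 -3.02 -1.72] | after turn [-1.    6.85 -1.72]
```

View pics/w8.png

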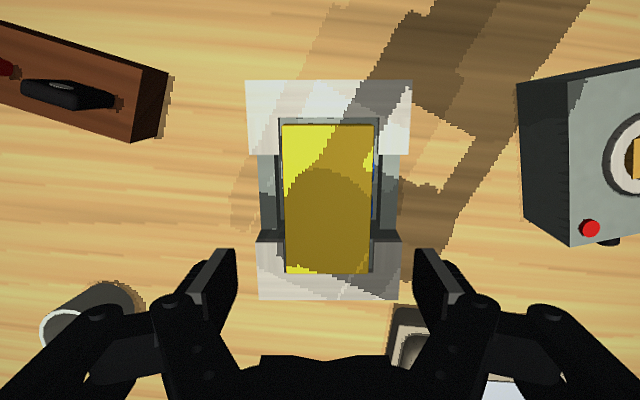

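View pics/s8c.png

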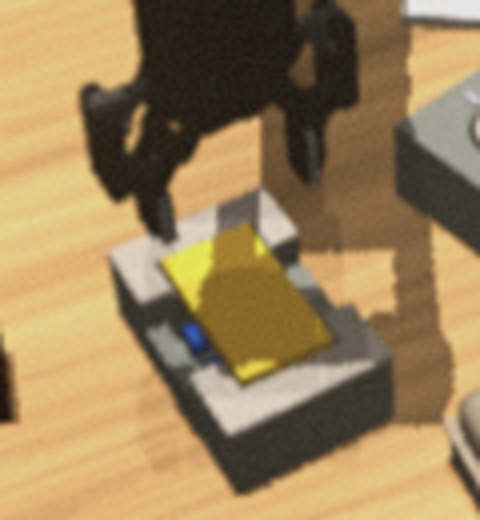

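Run:
```python
from h import *
im=load('w8'); 
a=np.radians(5.5); Rz=np.array([[np.cos(a),-np.sin(a)],[np.sin(a),np.cos(a)]])
c=np.array([.550,-.1372])
for z,hx,hy in((.062,.05,.028),(.056,.053,.031)):
    P=np.array([(-hx,-hy),(-hx,hy),(hx,hy),(hx,-hy)])@Rz.T+c
    print(np.round(proj(im,np.c_[P,np.full(4,z)]),1).tolist())
crop('w8',230,70,430,310,2.4,'c10')
```

```text
[[282.4, 123.2], [376.2, 123.1], [370.1, 272.9], [287.7, 272.8]]
[[278.5, 117.3], [379.9, 117.3], [373.2, 272.4], [284.4, 272.3]]
```

View pics/c10.png

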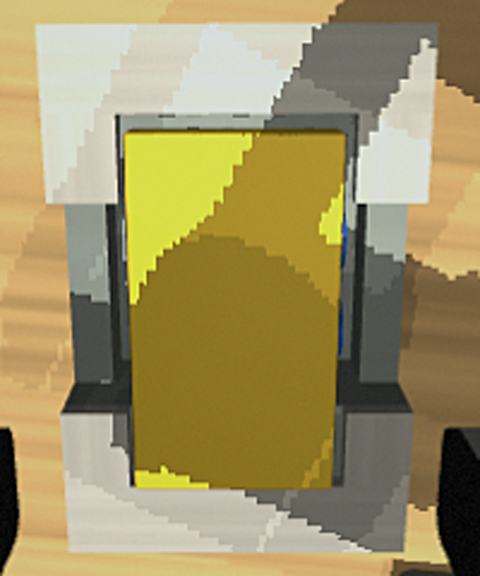

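>>> {"api": "step_arm", "payload": {"increments": "0 0 -0.15 0 0 1; 0 0 -0.15 0 0 1; 0 0 -0.15 0 0 1; 0 0 -0.15 0 0 1; 0 0 -0.15 0 0 1; 0 0 -0.15 0 0 1; 0 0 -0.15 0 0 1; 0 0 -0.15 0 0 1; 0 0 -0.15 0 0 1; 0 0 -0.15 0 0 1; 0 0 -0.15 0 0 1; 0 0 0 0 0 1", "fingers": 0.1}}

```text
t: 11.63
tool_pos: [0.5493, -0.1372, 0.1655]
tool_rot: [-3.058, -0.716, 0.002]
contact_force: [0.5, -0.5, 0.3]
opening: 0.0471
```

>>> {"api": "step_arm", "payload": {"increments": "0 0 0 0 0 1; 0 0 0 0 0 1; 0 0 0 0 0 1; 0 0 0 0 0 1; 0 0 0 0 0 1; 0 0 0 0 0 1; 0 0 0 0 0 0.78; -0.08 0.8 0 0 0 0; -0.08 0.95 0 0 0 0; -0.08 0.95 0 0 0 0; -0.08 0.95 0 0 0 0; -0.08 0.95 0 0 0 0"}}

```text
t: 12.63
tool_pos: [0.5144, -0.2481, 0.1646]
tool_rot: [-3.122, 0.333, 0.005]
contact_force: [-0.4, -0.0, -0.3]
opening: 0.0472
```

>>> {"api": "step_arm", "payload": {"increments": "-0.08 0.95 0 0 0 0; -0.08 0.95 0 0 0 0; -0.08 0.95 0 0 0 0; -0.08 0.95 0 0 0 0; -0.08 0.7 0 0 0 0; 0 0.3 0 0 0 0; 0 0 0 0 0 0; 0 0 0 0 0 0"}}

```text
t: 13.3
tool_pos: [0.4803, -0.3622, 0.1654]
tool_rot: [-3.122, 0.334, 0.002]
contact_force: [0.0, 1.2, 0.3]
opening: 0.047
```

Run:
```python
from h import *
im=snap('wrist','w9'); o=ctrl.get_obs(); print(o['contact_force'])
plan(.482,-.365,.12,-12.2)
```

```text
[ 0.43801084 -0.83715417  0.30990701]
t 13.35 pos [ 480.5 -361.9  165.7] yaw -12.18 q [-0.77  0.05  1.73  0.    1.37 -0.56] op 47.1
turn units [-0.01  0.01  0.  ] | shift before turn [0.09 0.11 1.83] | after turn [0.08 0.11 1.83]
```

View pics/w9.png

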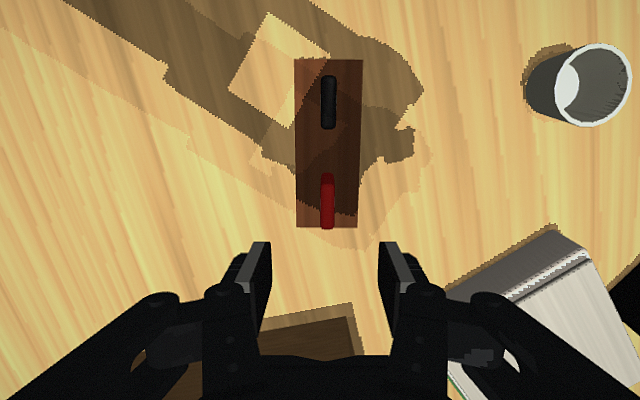

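Run:
```python
from h import *
crop('w9',280,50,380,240,3.15,'c11')
```

```text
(no output)
```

View pics/c11.png

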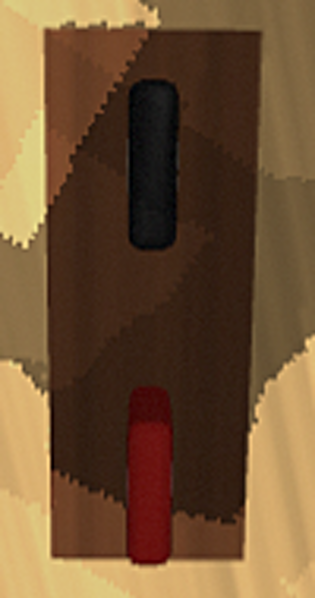

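Run:
```python
from h import *
im=load('w9')
quad(im,(280,50),3.15,[(45,30),(261,30),(243,558),(51,557)],.04,'rack')
quad(im,(280,50),3.15,[(127.5,420),(173,420),(171,563),(128,563)],.08,'red')
r=np.array([.4892,-.3305])
plan(.482,-.365,.08,-12.2)
```

```text
rack c [ 489.2 -333.5   40. ]
   L 49.6 ang -12.2   L 129.4 ang -102.6   L 50.0 ang 167.5   L 129.2 ang 77.2
red c [ 481.8 -366.7   80. ]
   L 9.7 ang -12.2   L 32.7 ang -102.5   L 9.6 ang 167.8   L 32.7 ang 77.8
t 13.35 pos [ 480.5 -361.9  165.7] yaw -12.18 q [-0.77  0.05  1.73  0.    1.37 -0.56] op 47.1
turn units [-0.01  0.01  0.  ] | shift before turn [0.09 0.12 3.43] | after turn [0.08 0.11 3.43]
```

>>> {"api": "step_arm", "payload": {"increments": "0.05 0.09 0.8 0 0 0.03; 0.04 0.09 0.9 0 0 0; 0 0 0.9 0 0 0; 0 0 0.7 0 0 0; 0 0 0.4 0 0 0; 0 0 0.1 0 0 0; 0 0 0 0 0 0; 0 0 0 0 0 0"}}

```text
t: 14.02
tool_pos: [0.4826, -0.3679, 0.0727]
tool_rot: [3.122, -0.338, 0.002]
contact_force: [-0.6, -0.4, 0.6]
opening: 0.047
```

Run:
```python
from h import *
im=snap('wrist','w10'); snap('scene','s10'); o=ctrl.get_obs(); print(o['contact_force'])
plan(.4818,-.3667,.044,-12.4)
crop('s10',130,190,250,290,5,'s10c')
```

```text
[-0.13786616 -0.3983818   0.30294227]
t 14.12 pos [ 482.8 -368.5   73.4] yaw -12.36 q [-0.77  0.16  1.78  0.    1.2  -0.56] op 46.8
turn units [ 0.02 -0.03  0.01] | shift before turn [-0.06 -0.06  1.18] | after turn [-0.05 -0.06  1.18]
```

View pics/w10.png

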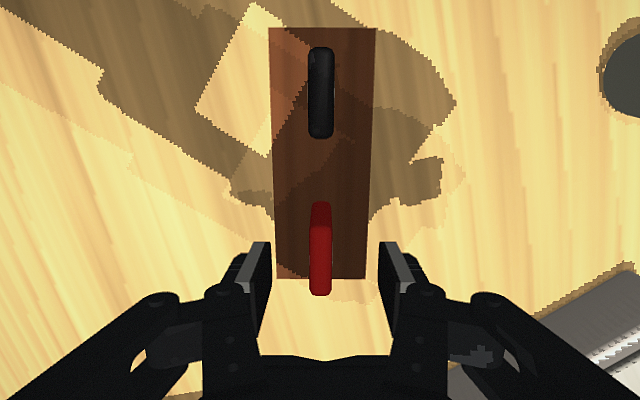

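View pics/s10c.png

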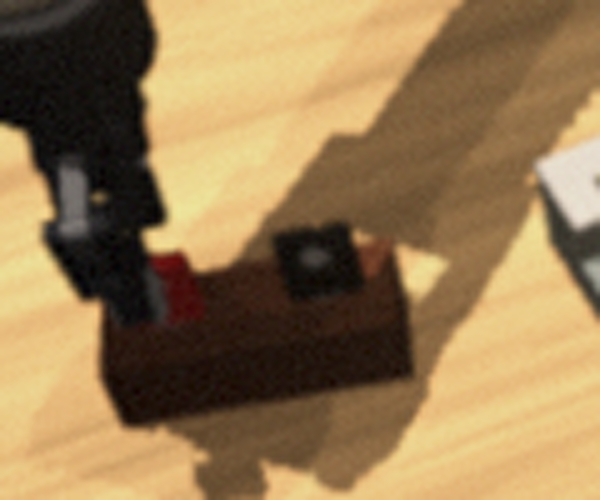

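>>> {"api": "step_arm", "payload": {"increments": "-0.05 -0.06 0.3 0 0 0; 0 0 0.4 0 0 0; 0 0 0.3 0 0 0; 0 0 0.12 0 0 0; 0 0 0 0 0 0; 0 0 0 0 0 0"}}

```text
t: 14.62
tool_pos: [0.4806, -0.3658, 0.0429]
tool_rot: [-3.123, 0.339, 0.001]
contact_force: [0.4, 0.7, -0.5]
opening: 0.0471
```

Run:
```python
from h import *
im=snap('wrist','w11'); o=ctrl.get_obs(); print(o['contact_force'])
plan(.4818,-.3667,.044,-12.4)
crop('w11',220,150,420,370,2.7,'c12')
```

```text
[-0.1860212   0.00186408 -0.08392631]
t 14.67 pos [ 480.9 -366.1   43.5] yaw -12.38 q [-0.77  0.19  1.8   0.    1.16 -0.56] op 47.0
turn units [-0.  0.  0.] | shift before turn [ 0.04  0.02 -0.02] | after turn [ 0.04  0.02 -0.02]
```

View pics/c12.png

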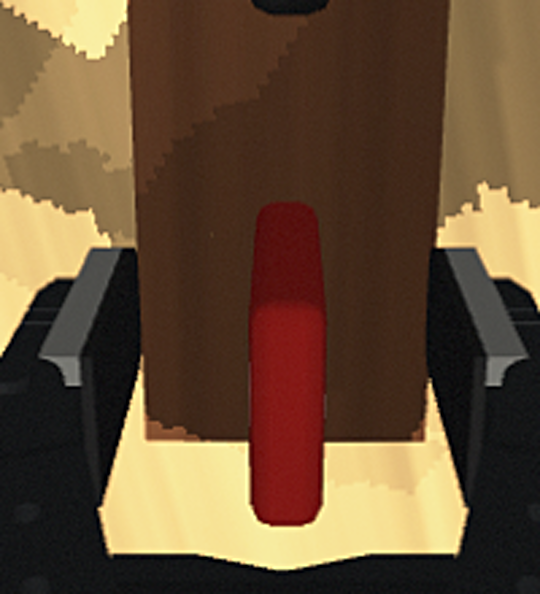

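Run:
```python
from h import *
im=load('w11'); o=ctrl.get_obs(); R0=R.from_rotvec(o['tool_rot']).as_matrix()
uv=(np.array([(250,304),(325,304),(323,523),(249,523)])+.5)/2.7-.5+np.array([220,150])
print(np.round((ray(im,uv,.080)-o['tool_pos'])@R0*1000,1).tolist())
```

```text
[[-3.8, -16.1, -36.5], [5.5, -16.1, -36.5], [5.7, 16.6, -36.5], [-4.2, 16.6, -36.5]]
```

>>> {"api": "step_arm", "payload": {"increments": "0 0 0 0 0 0; 0 0 0 0 0 0; 0 0 0 0 0 0; 0 0 0 0 0 0; 0 0 0 0 0 0; 0 0 0 0 0 0", "fingers": -1, "newtons": 60}}

```text
t: 15.17
tool_pos: [0.4812, -0.3663, 0.0441]
tool_rot: [3.123, -0.339, 0.001]
contact_force: [0.0, -0.8, 2.1]
opening: 0.009
```

Run:
```python
from h import *
im=snap('wrist','w12'); o=ctrl.get_obs(); print(o['contact_force'])
plan(.4818,-.3667,.15,-12.4)
crop('w12',220,150,420,370,2.7,'c13')
```

```text
[-0.73268151 -0.09517137  2.80511186]
t 15.22 pos [ 481.2 -366.4   44.1] yaw -12.38 q [-0.77  0.19  1.8  -0.    1.16 -0.56] op 9.4
turn units [ 0.01 -0.01  0.  ] | shift before turn [ 0.03  0.01 -4.24] | after turn [ 0.03  0.01 -4.24]
```

View pics/c13.png

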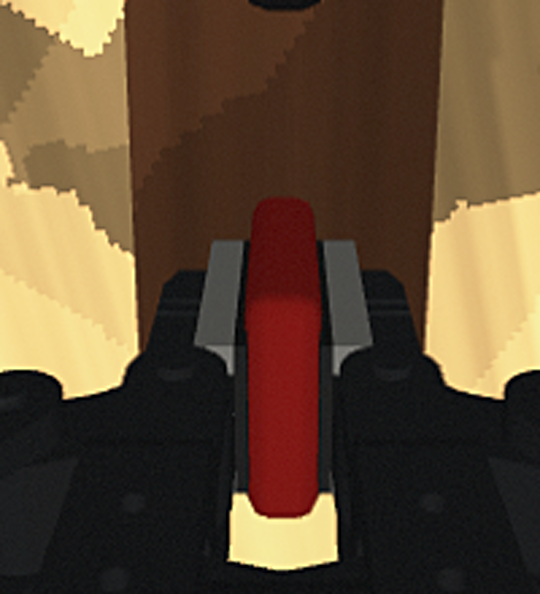

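>>> {"api": "step_arm", "payload": {"increments": "0 0 -0.3 0 0 0; 0 0 -0.8 0 0 0; 0 0 -0.9 0 0 0; 0 0 -0.9 0 0 0; 0 0 -0.9 0 0 0; -0.1 -0.6 -0.8 0 0 0; -0.17 -0.95 0 0 0 0; -0.17 -0.95 0 0 0 0; -0.17 -0.95 0 0 0 0; -0.17 -0.95 0 0 0 0; -0.17 -0.95 0 0 0 0; -0.17 -0.95 0 0 0 0"}}

```text
t: 16.22
tool_pos: [0.4869, -0.2049, 0.1586]
tool_rot: [-3.123, 0.339, 0.001]
contact_force: [0.4, 0.6, -0.9]
opening: 0.0093
```

Run:
```python
from h import *
im=snap('wrist','w13'); snap('scene','s13'); o=ctrl.get_obs(); print(o['contact_force'])
plan(.4995,.0603,.16,106.9)
crop('s13',130,100,330,290,3,'s13c')
```

```text
[-0.58556059 -0.45801816 -1.1108814 ]
t 16.32 pos [ 487.  -203.3  158.3] yaw -12.19 q [-0.54 -0.12  1.91  0.    1.36 -0.32] op 9.3
turn units [-2.000e-02 -1.000e-02 -2.078e+01] | shift before turn [ -1.74 -10.41  -0.05] | after turn [ 9.94  3.54 -0.07]
```

View pics/s13c.png

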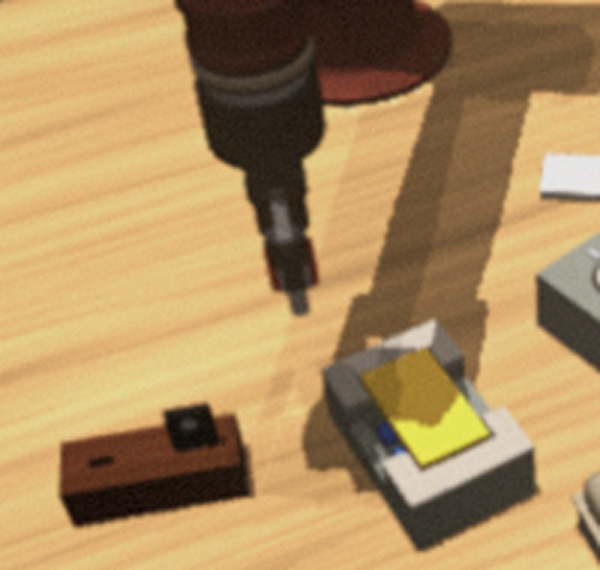

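View pics/w13.png

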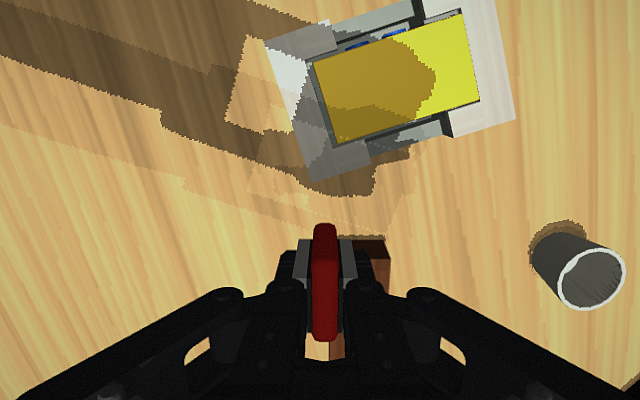

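>>> {"api": "step_arm", "payload": {"increments": "-0.16 -0.95 0 0 0 0; -0.16 -0.95 0 0 0 0; -0.16 -0.95 0 0 0 0; -0.16 -0.95 0 0 0 0; -0.16 -0.95 0 0 0 0; -0.16 -0.95 0 0 0 0; -0.16 -0.95 0 0 0 0; -0.16 -0.95 0 0 0 0; -0.16 -0.95 0 0 0 0; -0.16 -0.95 0 0 0 0; -0.14 -0.9 0 0 0 0; 0 0 0 0 0 -0.78"}}

```text
t: 17.32
tool_pos: [0.5006, 0.0596, 0.1587]
tool_rot: [-3.133, 0.21, 0.0]
contact_force: [-0.7, -0.4, -0.6]
opening: 0.0094
```

>>> {"api": "step_arm", "payload": {"increments": "0 0 0 0 0 -1; 0 0 0 0 0 -1; 0 0 0 0 0 -1; 0 0 0 0 0 -1; 0 0 0 0 0 -1; 0 0 0 0 0 -1; 0 0 0 0 0 -1; 0 0 0 0 0 -1; 0 0 0 0 0 -1; 0 0 0 0 0 -1; 0 0 0 0 0 -1; 0 0 0 0 0 -1"}}

```text
t: 18.32
tool_pos: [0.5006, 0.0564, 0.1586]
tool_rot: [2.705, 1.597, -0.001]
contact_force: [0.2, 1.2, -1.0]
opening: 0.0096
```

>>> {"api": "step_arm", "payload": {"increments": "0 0 0 0 0 -1; 0 0 0 0 0 -1; 0 0 0 0 0 -1; 0 0 0 0 0 -1; 0 0 0 0 0 -1; 0 0 0 0 0 -1; 0 0 0 0 0 -1; 0 0 0 0 0 -1; 0 0 0 0 0 0; 0 0 0 0 0 0; 0 0 0 0 0 0"}}

```text
t: 19.23
tool_pos: [0.5006, 0.0568, 0.1586]
tool_rot: [1.879, 2.518, -0.0]
contact_force: [-0.8, 0.3, -0.8]
opening: 0.0093
```

Run:
```python
from h import *
im=snap('wrist','w14'); snap('scene','s14'); o=ctrl.get_obs(); print(o['contact_force'])
plan(.4995,.0603,.12,106.9)
crop('s14',280,100,410,230,4.5,'s14c')
```

```text
[ 0.42879418 -0.03139746 -1.2188441 ]
t 19.33 pos [500.6  56.9 158.6] yaw 106.60 q [-0.03 -0.19  1.96 -0.    1.36 -1.9 ] op 9.1
turn units [-0.    0.   -0.05] | shift before turn [ 0.14 -0.    1.54] | after turn [ 0.14 -0.    1.54]
```

View pics/s14c.png

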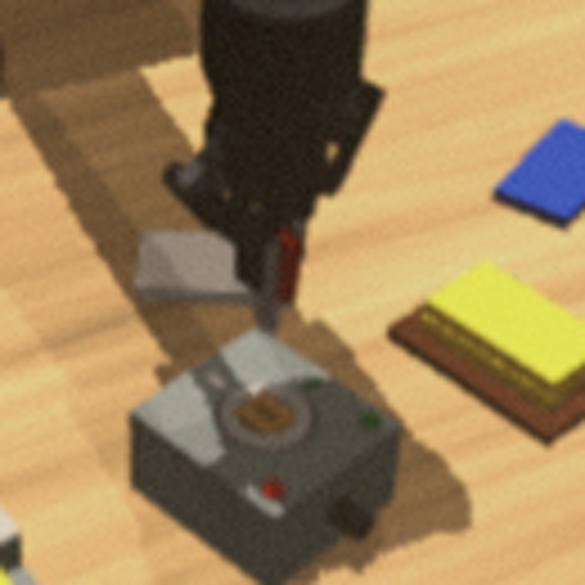

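View pics/w14.png

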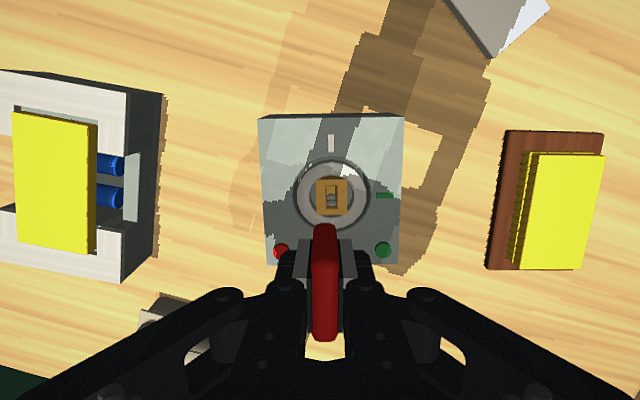

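Run:
```python
from h import *
crop('w14',290,150,375,235,8,'c14')
```

```text
(no output)
```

View pics/c14.png

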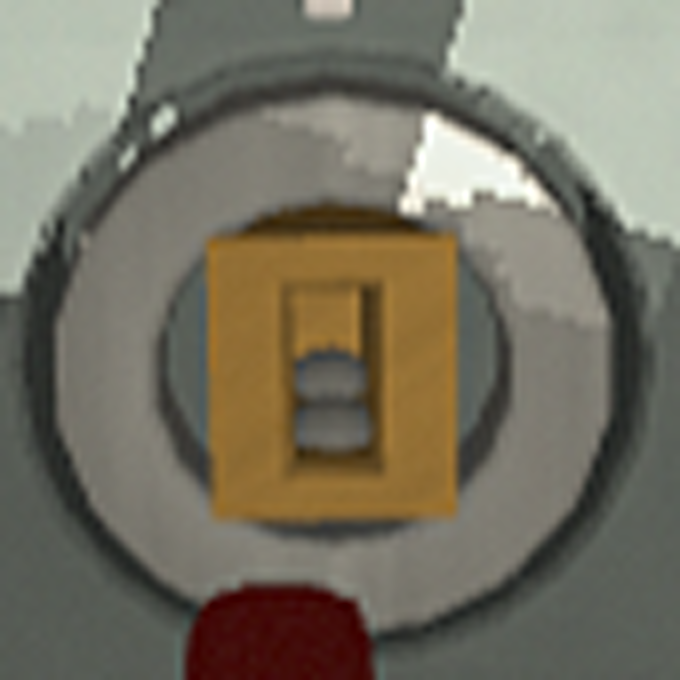

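Run:
```python
from h import *
im=load('w14')
quad(im,(290,150),8,[(207,237),(457,234),(459,518),(211,521)],.064,'brass')
quad(im,(290,150),8,[(284,284),(383,281),(385,470),(289,472)],.064,'slot')
crop('w14',290,215,360,350,4.4,'c15')
```

```text
brass c [499.4  60.4  64. ]
   L 21.8 ang 107.3   L 26.2 ang 18.0   L 22.3 ang -72.7   L 26.2 ang -163.1
slot c [499.1  60.5  64. ]
   L 8.7 ang 108.4   L 17.4 ang 17.8   L 8.6 ang -72.2   L 17.4 ang -161.9
```

View pics/c15.png

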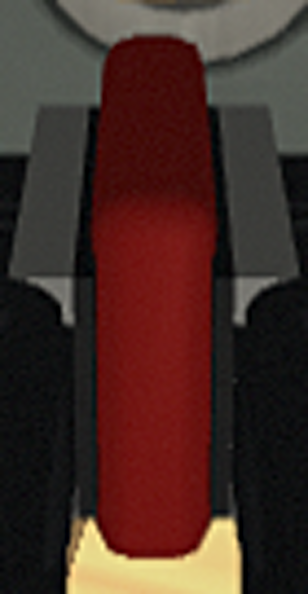

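Run:
```python
from h import *
im=load('w14'); o=ctrl.get_obs(); R0=R.from_rotvec(o['tool_rot']).as_matrix()
uv=(np.array([(94,205),(215,205),(212,553),(98,553)])+.5)/4.4-.5+np.array([290,215])
print(np.round((ray(im,uv,o['tool_pos'][2]+.036)-o['tool_pos'])@R0*1000,1).tolist())
plan(.4991,.0607,.107,107.2)
```

```text
[[-5.5, -16.1, -36.0], [3.8, -16.1, -36.0], [3.9, 15.9, -36.0], [-5.6, 15.9, -36.0]]
t 19.33 pos [500.6  56.9 158.6] yaw 106.60 q [-0.03 -0.19  1.96 -0.    1.36 -1.9 ] op 9.1
turn units [-0.   0.  -0.1] | shift before turn [ 0.16 -0.01  2.06] | after turn [ 0.16 -0.01  2.06]
```

>>> {"api": "step_arm", "payload": {"increments": "0.09 0 0.5 0 0 -0.1; 0.09 0 0.6 0 0 0; 0 -0.01 0.5 0 0 0; 0 0 0.3 0 0 0; 0 0 0.16 0 0 0; 0 0 0 0 0 0; 0 0 0 0 0 0; 0 0 0 0 0 0"}}

```text
t: 20.0
tool_pos: [0.4996, 0.0612, 0.1078]
tool_rot: [1.862, 2.529, 0.001]
contact_force: [0.1, -0.2, -0.1]
opening: 0.0089
```

Run:
```python
from h import *
im=snap('wrist','w15'); snap('scene','s15'); snap('top','t15'); o=ctrl.get_obs(); print(o['contact_force'],o['wrist_torque'])
plan(.4990,.0611,.097,107.2)
crop('s15',290,130,390,230,6,'s15c')
crop('w15',240,100,410,350,2.3,'c16')
```

```text
[ 0.21503578 -0.40401774 -1.29952519] [ 0.01665806  0.0251824  -0.01534073]
t 20.15 pos [499.6  61.2 107.9] yaw 107.25 q [-0.03 -0.13  2.01 -0.    1.27 -1.9 ] op 9.4
turn units [0.01 0.01 0.01] | shift before turn [ 0.   -0.03  0.44] | after turn [ 0.   -0.03  0.44]
```

View pics/s15c.png

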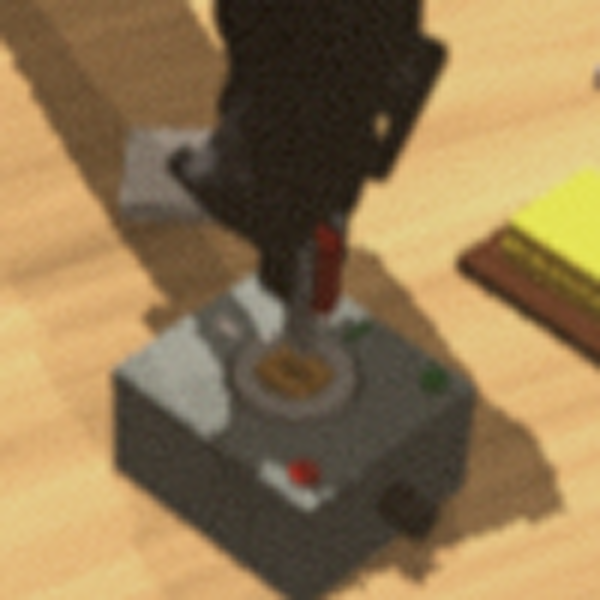

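View pics/c16.png

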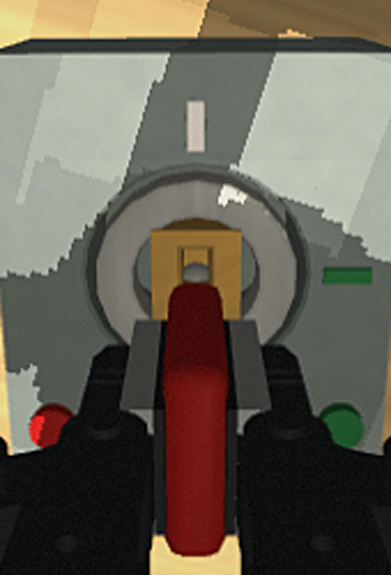

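>>> {"api": "step_arm", "payload": {"increments": "0 -0.02 0.16 0 0 0; 0 0 0.16 0 0 0; 0 0 0.12 0 0 0; 0 0 0.1 0 0 0; 0 0 0 0 0 0; 0 0 0 0 0 0"}}

```text
t: 20.65
tool_pos: [0.4982, 0.0611, 0.0931]
tool_rot: [-1.863, -2.529, 0.001]
contact_force: [0.6, -0.3, -0.1]
opening: 0.0093
```

>>> {"api": "step_arm", "payload": {"increments": "0 0 0.06 0 0 0; 0 0 0.06 0 0 0; 0 0 0 0 0 0; 0 0 0 0 0 0"}}

```text
t: 20.98
tool_pos: [0.4985, 0.0611, 0.0905]
tool_rot: [-1.863, -2.529, 0.0]
contact_force: [0.2, 0.3, -0.2]
opening: 0.0094
```

Run:
```python
from h import *
o=ctrl.get_obs(); print(o['contact_force'],o['wrist_torque'])
plan(.4990,.0611,.0681,107.2)
```

```text
[ 0.24748481  0.34263159 -0.20878453] [-0.0090991  -0.01480379 -0.01561307]
t 20.98 pos [498.5  61.1  90.5] yaw 107.26 q [-0.03 -0.11  2.02 -0.    1.23 -1.9 ] op 9.4
turn units [-0.   -0.    0.01] | shift before turn [-0.01  0.02  0.9 ] | after turn [-0.01  0.02  0.9 ]
```

>>> {"api": "step_arm", "payload": {"increments": "0.02 0 0.05 0 0 0.5; -0.04 0 0.05 0 0 -1; 0.04 0 0.05 0 0 1; -0.04 0 0.05 0 0 -1; 0.04 0 0.05 0 0 1; -0.02 0 0 0 0 -0.5"}}

```text
t: 21.48
tool_pos: [0.4975, 0.0608, 0.0845]
tool_rot: [-1.865, -2.526, 0.004]
contact_force: [-3.4, -0.0, 2.1]
opening: 0.0088
```

Run:
```python
from h import *
o=ctrl.get_obs(); print(o['contact_force'],o['wrist_torque'])
plan(.4985,.0611,.0681,107.2)
```

```text
[-3.3602959  -0.03395598  2.0949184 ] [-0.22869045  0.74182169 -0.00368141]
t 21.48 pos [497.5  60.8  84.5] yaw 107.13 q [-0.03 -0.1   2.02 -0.    1.23 -1.9 ] op 8.8
turn units [-0.03  0.   -0.01] | shift before turn [0.   0.05 0.66] | after turn [0.   0.04 0.66]
```

>>> {"api": "step_arm", "payload": {"increments": "0.02 -0.03 0.05 0 0 0.5; -0.04 0 0.05 0 0 -1; 0.04 0 0.05 0 0 1; -0.04 0 0.05 0 0 -1; 0.04 0 0.05 0 0 1; -0.02 0 0 0 0 -0.5"}}

```text
t: 21.98
tool_pos: [0.498, 0.0612, 0.0796]
tool_rot: [1.866, 2.527, 0.002]
contact_force: [-0.5, 2.7, 1.0]
opening: 0.0093
```

Run:
```python
from h import *
o=ctrl.get_obs(); print(o['contact_force'],o['wrist_torque'])
plan(.4985,.0611,.0681,107.2)
```

```text
[-0.46793422  2.70621914  0.97764072] [ 0.5777342   0.35379297 -0.02226201]
t 21.98 pos [498.   61.2  79.6] yaw 107.11 q [-0.03 -0.1   2.03  0.    1.21 -1.9 ] op 9.3
turn units [ 0.01 -0.01 -0.02] | shift before turn [-0.01  0.02  0.46] | after turn [-0.01  0.02  0.46]
```

>>> {"api": "step_arm", "payload": {"increments": "0.04 0 0.05 0 0 0.5; -0.04 0 0.05 0 0 -1; 0.04 0 0.05 0 0 1; -0.04 0 0.05 0 0 -1; 0.04 0 0.05 0 0 1; -0.02 0 0 0 0 -0.5"}}

```text
t: 22.48
tool_pos: [0.4988, 0.0617, 0.0741]
tool_rot: [1.865, 2.525, 0.005]
contact_force: [-0.8, 2.5, 6.1]
opening: 0.0092
```

>>> {"api": "step_arm", "payload": {"increments": "0.02 0 0.05 0 0 0.5; -0.04 0 0.05 0 0 -1; 0.04 0 0.05 0 0 1; -0.04 0 0.04 0 0 -1; 0.04 0 0.04 0 0 1; -0.02 0 0 0 0 -0.5; 0 0 0 0 0 0"}}

```text
t: 23.07
tool_pos: [0.4987, 0.0606, 0.0683]
tool_rot: [1.859, 2.528, 0.002]
contact_force: [0.9, -2.2, 5.3]
opening: 0.0095
```

Run:
```python
from h import *
o=ctrl.get_obs(); print(o['contact_force'],o['wrist_torque'])
plan(.4985,.0611,.0681,107.2)
```

```text
[ 0.91316733 -2.15730654  5.30098007] [-0.31748543  0.11133211  0.06133123]
t 23.07 pos [498.7  60.6  68.3] yaw 107.35 q [-0.03 -0.08  2.03 -0.    1.19 -1.9 ] op 9.5
turn units [0.03 0.03 0.03] | shift before turn [ 0.02 -0.    0.01] | after turn [ 0.02 -0.    0.01]
```

>>> {"api": "step_arm", "payload": {"increments": "0.02 0 0.04 0 0 0.5; -0.04 0 0.04 0 0 -1; 0.04 0 0 0 0 1; -0.02 0 0 0 0 -0.5; 0 0 0 0 0 0"}}

```text
t: 23.48
tool_pos: [0.499, 0.0605, 0.068]
tool_rot: [1.859, 2.528, 0.002]
contact_force: [-3.9, -1.8, 15.0]
opening: 0.0092
```

Run:
```python
from h import *
o=ctrl.get_obs(); print(o['contact_force'],o['wrist_torque'])
plan(.4985,.0611,.0681,107.2)
snap('scene','s16'); snap('wrist','w16')
crop('s16',290,130,390,230,6,'s16c')
crop('w16',220,100,430,350,2.3,'c17')
```

```text
[-3.93528867 -1.75531061 15.03540106] [-0.37528972  0.91571564 -0.00236936]
t 23.48 pos [499.   60.5  68. ] yaw 107.35 q [-0.03 -0.08  2.03 -0.    1.19 -1.9 ] op 9.2
turn units [0.03 0.03 0.03] | shift before turn [ 0.03 -0.01 -0.01] | after turn [ 0.03 -0.01 -0.01]
```

View pics/s16c.png

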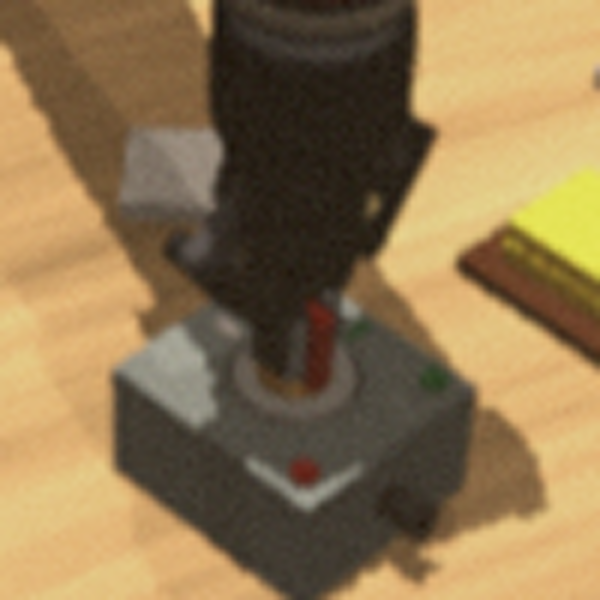

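View pics/c17.png

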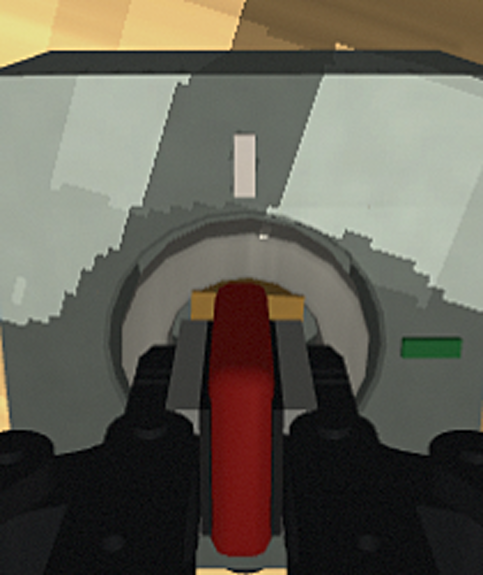

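>>> {"api": "step_arm", "payload": {"increments": "0.04 0 0.04 0 0 0.5; -0.04 0 0 0 0 -1; 0.04 0 0 0 0 1; -0.04 0 0 0 0 -1; 0.02 0 0 0 0 0.5; 0 0 0 0 0 0"}}

```text
t: 24.08
tool_pos: [0.499, 0.0606, 0.0679]
tool_rot: [1.861, 2.525, 0.001]
contact_force: [-6.8, -3.3, 19.1]
opening: 0.0093
```

Run:
```python
from h import *
o=ctrl.get_obs(); print(o['contact_force'],o['wrist_torque'])
plan(.4985,.0611,.0681,107.2)
im=snap('wrist','w17')
crop('w17',280,215,370,350,4.4,'c18')
crop('w17',290,170,370,260,7,'c19')
```

```text
[-6.83277677 -3.26538003 19.06099174] [-0.60740537  1.21316431  0.03663081]
t 24.08 pos [499.   60.6  67.9] yaw 107.21 q [-0.03 -0.08  2.03 -0.    1.19 -1.9 ] op 9.3
turn units [0.03 0.04 0.  ] | shift before turn [ 0.03 -0.01 -0.01] | after turn [ 0.03 -0.01 -0.01]
```

View pics/c18.png

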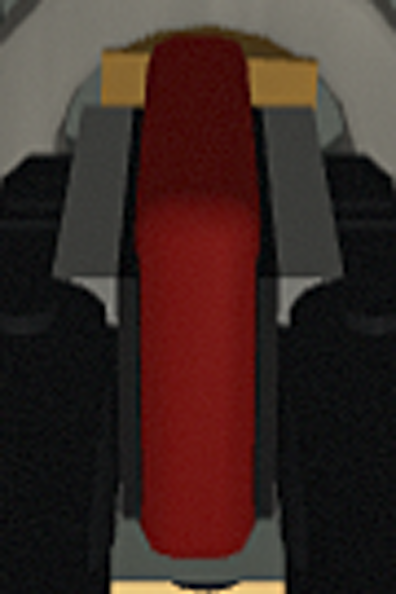

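View pics/c19.png

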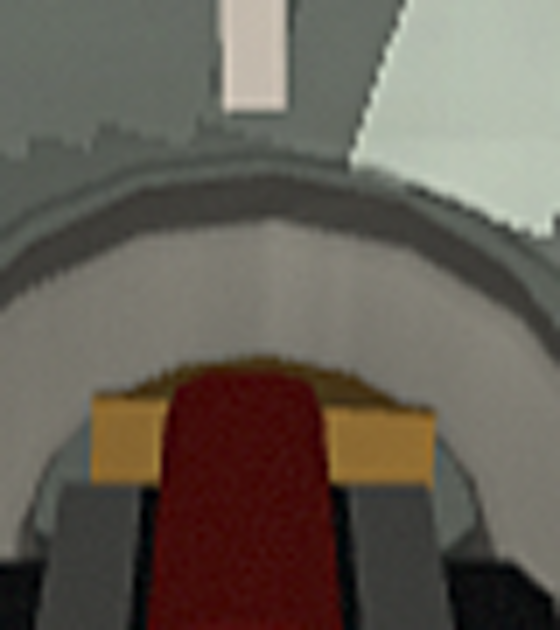

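>>> {"api": "step_arm", "payload": {"increments": "0 0 -0.06 0 0 0; 0 0 0 0 0 0.5; 0 0 0 0 0 0.7; 0 0 0 0 0 0.7; 0 0 0 0 0 0.7; 0 0 0 0 0 0.7; 0 0 0 0 0 0.7; 0 0 0 0 0 0"}}

```text
t: 24.8
tool_pos: [0.4987, 0.061, 0.068]
tool_rot: [2.328, 2.104, 0.004]
contact_force: [-1.8, -2.6, 13.1]
opening: 0.0092
```

Run:
```python
from h import *
o=ctrl.get_obs(); print(o['contact_force'],o['wrist_torque'])
plan(.4990,.0606,.0681,107.2)
im=snap('wrist','w18')
crop('w18',200,130,440,350,2.6,'c20')
```

```text
[-1.7602765  -2.63618481 13.10963098] [-0.3895296   0.50123687  0.02389461]
t 24.80 pos [498.7  61.   68. ] yaw 84.22 q [-0.03 -0.08  2.03 -0.    1.19 -1.5 ] op 9.2
turn units [ 0.04  0.02 -4.01] | shift before turn [-0.01  0.01 -0.  ] | after turn [-0.02  0.01 -0.  ]
```

View pics/c20.png

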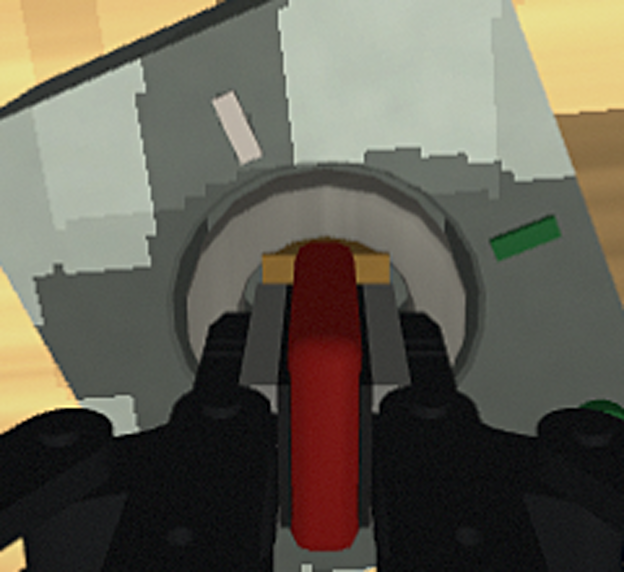

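>>> {"api": "step_arm", "payload": {"increments": "0 0 0 0 0 0.9; 0 0 0 0 0 0.9; 0 0 0 0 0 0.9; 0 0 0 0 0 0.9; 0 0 0 0 0 0.9; 0 0 0 0 0 0.9; 0 0 0 0 0 0.9; 0 0 0 0 0 0.9; 0 0 0 0 0 0.9; 0 0 0 0 0 0.9; 0 0 0 0 0 0.9; 0 0 0 0 0 0"}}

```text
t: 25.85
tool_pos: [0.499, 0.0615, 0.068]
tool_rot: [3.05, 0.745, 0.008]
contact_force: [-2.3, 0.4, 10.2]
opening: 0.0093
```

>>> {"api": "step_arm", "payload": {"increments": "0 0 0 0 0 0.9; 0 0 0 0 0 0.9; 0 0 0 0 0 0.7; 0 0 0 0 0 0.6; 0 0 0 0 0 0; 0 0 0 0 0 0"}}

```text
t: 26.35
tool_pos: [0.4989, 0.0614, 0.068]
tool_rot: [3.129, 0.27, 0.008]
contact_force: [-1.5, -0.4, 10.6]
opening: 0.0093
```

Run:
```python
from h import *
o=ctrl.get_obs(); print(o['contact_force'],o['wrist_torque'])
plan(.4990,.0606,.0681,107.2)
im=snap('wrist','w19'); snap('scene','s19')
crop('w19',200,130,440,350,2.6,'c21')
```

```text
[-1.48603197 -0.41093632 10.62358   ] [-0.10577708  0.44106904  0.04909674]
t 26.35 pos [498.9  61.4  68. ] yaw 9.86 q [-0.03 -0.08  2.03 -0.    1.18 -0.2 ] op 9.3
turn units [  0.05  -0.03 -16.99] | shift before turn [-0.    0.03 -0.01] | after turn [-0.03 -0.01 -0.01]
```

View pics/c21.png

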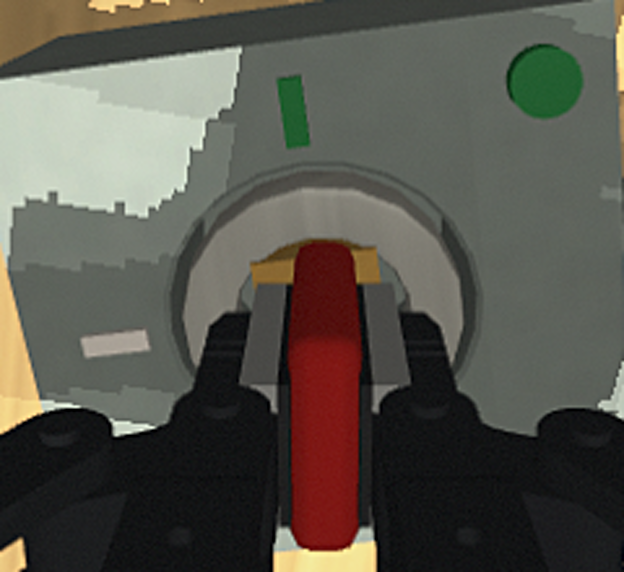

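>>> {"api": "step_arm", "payload": {"increments": "0 0 0 0 0 0.4; 0 0 0 0 0 0.4; 0 0 0 0 0 0.3; 0 0 0 0 0 0; 0 0 0 0 0 0"}}

```text
t: 26.87
tool_pos: [0.4988, 0.0614, 0.068]
tool_rot: [3.139, 0.099, 0.008]
contact_force: [-1.8, -0.7, 11.2]
opening: 0.0095
```

Run:
```python
from h import *
o=ctrl.get_obs(); print(o['contact_force'],o['wrist_torque'])
plan(.4990,.0606,.0681,107.2)
im=snap('wrist','w20')
crop('w20',200,130,440,350,2.6,'c22')
```

```text
[-1.84479562 -0.71043597 11.22682693] [-0.02314126  0.46956075  0.37734059]
t 26.87 pos [498.8  61.4  68. ] yaw 3.62 q [-0.03 -0.08  2.03 -0.    1.19 -0.09] op 9.5
turn units [  0.05  -0.03 -18.08] | shift before turn [ 0.    0.03 -0.  ] | after turn [-0.03 -0.   -0.  ]
```

View pics/c22.png

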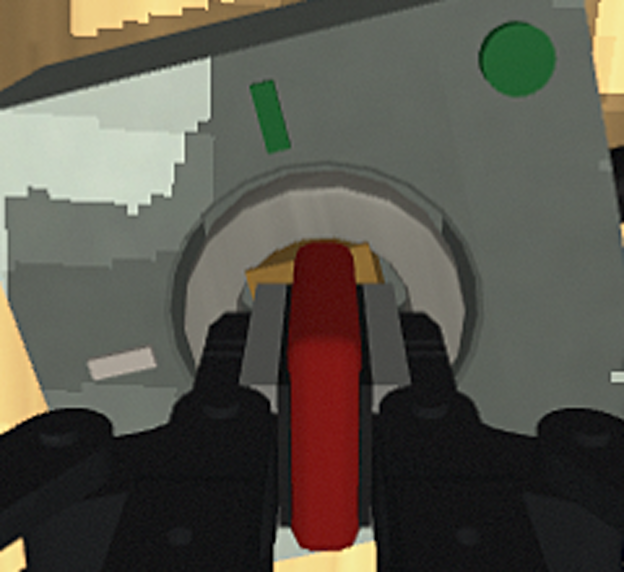

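>>> {"api": "step_arm", "payload": {"increments": "0 0 0 0 0 -0.2; 0 0 0 0 0 0; 0 0 0 0 0 0; 0 0 0 0 0 0; 0 0 0 0 0 0; 0 0 0 0 0 0; 0 0 0 0 0 0; 0 0 0 0 0 0; 0 0 0 0 0 0; 0 0 0 0 0 0; 0 0 0 0 0 0; 0 0 0 0 0 0"}}

```text
t: 27.92
tool_pos: [0.4988, 0.0614, 0.068]
tool_rot: [3.138, 0.13, 0.008]
contact_force: [-2.5, 0.4, 12.3]
opening: 0.0094
```

Run:
```python
from h import *
o=ctrl.get_obs(); print(o['contact_force'],o['wrist_torque'])
plan(.4990,.0606,.0681,107.2)
im=snap('wrist','w21'); snap('scene','s21'); snap('top','t21')
crop('w21',240,180,400,350,4,'c23')
```

```text
[-2.51616677  0.38246264 12.28625957] [0.02607383 0.37300677 0.18804977]
t 27.92 pos [498.8  61.4  68. ] yaw 4.75 q [-0.03 -0.08  2.03 -0.    1.19 -0.11] op 9.4
turn units [  0.05  -0.03 -17.88] | shift before turn [ 0.    0.03 -0.01] | after turn [-0.03 -0.   -0.01]
```

View pics/c23.png

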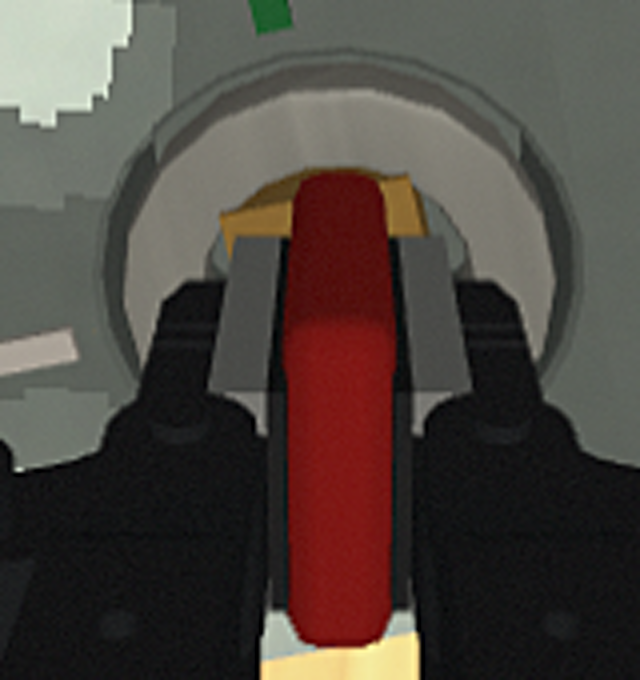

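View pics/s21.png

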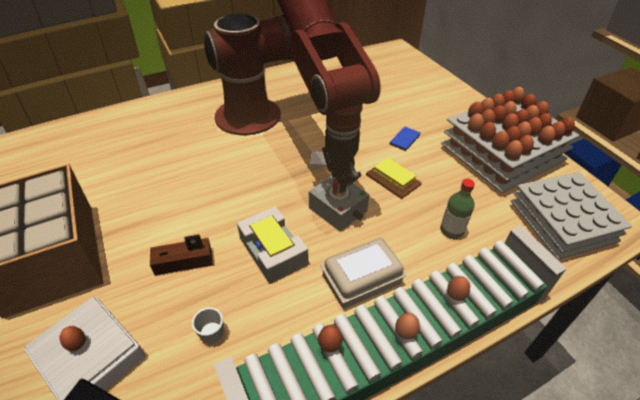

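Run:
```python
from h import *
print(ctrl.finish_job())
```

```text
the job is handed in; nothing more can be done
None
```

The job is handed in at 28 s of the 66 s allowed. The finish call gives no verdict, so the results below are from my own checks.

- **Panel:** I lifted only the top yellow panel and put it down in the roller bay. It made contact at the seat height, and the wrist picture taken after I let go shows it flat between all the guides. The other two panels are still on their board.
- **Key:** I pushed the red key down while wiggling it, until it stopped hard at the expected home height. 19 N of push moved it no further, and it had not slipped in the grip.
- **Turn:** I then turned the key clockwise to the stop. The hand turned about 1.8 rad, and the holding torque rose to 0.38 N m, far above the spring's 0.055 N m. I eased that to a steady 0.19 N m and handed in still gripping the key at 60 N, pressed down with about 12 N.
- **Everything else:** In the last scene picture the black key, cup, carton, bottle and the blue and white look-alikes look undisturbed.

The cameras disagreed by about 1–2 mm on the lock and bay positions. I corrected for a 0.85 mm sideways bias in the wrist camera, and both fits went in without jamming. I could not read the cylinder's angle directly. That it reached the full quarter turn is inferred from the torque rise and from the brass face turning with the key.

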